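# Scoop the post caps out of the mixed parts tray

## Robot

A 6-joint arm with a two-finger parallel gripper is mounted at the origin on the work surface. World frame = base frame: x ahead of the robot, y to its left, z up, the work surface at z = 0. Lengths are in m, angles in rad, forces in N, time in s.
With the tool pointing down it reaches from about 0.375 to 0.975 m from the base axis. Payload 3.8 kg.
Tool frame: the origin (TCP) lies at the very end of the fingers, on their centre line; the grasp point (between the pads) lies 19 mm behind it; z points along the fingers, x is the direction in which the jaws open and shut, and the axes are right-handed (so a half turn about z gives the same grasp; the last joint's range is limited). The gripper opens to 85 mm and grips with 20 to 120 N. Pads are 22 mm wide; open, the fingers measure 114 mm over their backs; the gripper's body (76 mm by 85 mm) begins 54 mm behind the grasp point. The pads swing forward as they close: fully open they stand 13 mm farther back than shut.
Start: joints at [-1.345, 0.264, 1.604, -0, 1.274, -0.037], TCP at [0.175, -0.652, 0.231] pointing down, gripper open.
Joint ranges: [-2.63, 2.63], [-0.94, 2.18], [0.31, 2.57], [-1.31, 4.45], [0, 2.66], [-2.55, 2.55]. Speed limits (rad/s): [2.57, 2.57, 3.14, 3.14, 3.14, 3.14].

## Interface

Orientations are given as a rotation vector (axis times angle).
In Python, from workcell import bot gives the robot as it stands.
- The arm moves only by the tool carry_out, never from a script. Its argument "deltas" is a list of rows, each an object with "delta_pos": the shift along the tool's x, y, z in m, a list of three; "dr": the turn, a rotation vector about the tool's x, y, z in rad, a list of three. A call has 1 to 10 rows; each row shifts and turns the commanded pose from where the row before left it, along the tool's axes as they then stand; what a row does not reach is not made up. A row lasts 1/8 s, in which the tool goes at most 62.5 mm and 10.7 degrees, less where a joint would pass 70% of its speed; a pose out of reach is approached as far as the arm can. A call is refused whole if a number of a shift passes 0.0625 or a number of a turn 0.188, either way. A call with a gripper value outside its range is refused whole. "grip" is the opening, from 0 (shut) to 1 (fully open), set as the call begins (left out, the last holds). The fingers move at their own pace and stop on an object; "force" is the grip in N (left out, the last holds). Time passes only in rows, so rows that do not move let the fingers close. It gives the time, the measured TCP pose, the force and the opening at its end, in the units of the state.
- bot.read_state(): the state, without advancing time (a new reading comes with each control period).
- bot.read_camera(name): name is "scene" or "top"; returns a dict with "frame" (384x512x3 uint8, red, green, blue), "K" (3x3 intrinsics, pixels), "k1" (the pictures are not rectified: a ray, as slopes to the right and down, at radius r is drawn at 1 + k1 r^2 times it, then the intrinsics apply), "xyz" and "attitude" of the camera in the world. Camera axes: x right, y down, z forward; pixel columns grow to the right and rows downward; lengths in m; the calibration is good to about 2 mm. A picture is of the moment at which its call begins. There is no depth.
- bot.finish_job(): hands the job in, once; it reports no verdict.
The state is a dict: "time": time; "q": joint angles; "joint_vel": joint speeds; "joint_torque": joint torques, N m; "tool_pos": TCP position; "tcp_rot": TCP orientation; "wrist_force": force on the tool from outside, world axes, zero at the start; "torque": the same for the moment, N m; "width": opening from 0.0 (shut) to 1.0 (fully open).
Only numpy, scipy, OpenCV 4.12 (cv2) and the standard library are available. Lean on these libraries where they do the work, as an engineer would, in place of code of your own. Each camera call takes 0.05 s, during which the arm holds its last target.

## Task

Somebody has mixed small brass spacers in with the red binding-post caps in the blue parts tray. With the slotted scoop, lift the three caps out of the tray, shaking the spacers through its slots so that all three spacers stay in the tray, and tip the caps into the black dish without tossing them or touching them with the gripper. Then stand the scoop back on its green mat, let go of it, and leave the rest of the bench as it is; do not ram the scoop into the tray.

Things in the scene. Friction and masses are not known exactly. Their poses are not given: they have to be found in the camera images.
- tray: Blue open parts tray, fixed to the bench; its height above the bench varies by up to 15 mm (it stands on a block). Outside 198 x 114 x 34 mm (x, y, z), walls and floor 4 mm, so inside 190 x 106 x 30 mm. Origin: centre of its underside. x is its long side, pointing roughly away from the robot; the parts lie in the half towards +x, the half towards -x is left free for the scoop.
- tray_floor (a point): Centre of the tray's inner floor, 4 mm above its underside; axes as the tray's (z up).
- dish_floor (a point): Centre of the inner floor of the black open dish, fixed to the bench. Inside 120 mm (x) by 130 mm (y) and 30 mm deep, walls 4 mm; axes along its sides, z up.
- mat_lip (a point): Point on the top face of the thin green mat (130 x 130 x 2 mm, fixed), 35 mm from the mat's centre along the mat's +x: where the middle of the scoop's lip belongs. z up. At the start the scoop stands about here, a few mm off.
- scoop: Slotted steel scoop, 0.18 kg or so, standing level on the green mat. Origin: middle of its pan, at the underside. x points to the open lip, z up. Pan: x from -35 to +35 mm, y from -46 to +46 mm; floor of five round bars 4 mm thick along x (at y = 0, +-22, +-44.5 mm), open-ended at the lip (no cross bar there), slots 18 mm wide; side walls 25 mm high (14 mm in the last 12 mm before the lip), back wall 27 mm high at x = -33 mm.
- scoop_grip (a point): Where to grip the scoop's red handle: (-52, 0, 70) mm in the scoop's frame; same axes. The handle is a straight bar 22 mm wide (along y, flat sides), 24 mm deep, 64 mm long, on a thin neck from the back wall's top; both lean back 22 degrees from vertical, along (-0.375, 0, 0.927). It reaches 34 mm above and 30 mm below this point. No reading while held.
- scoop_lip (a point): Middle of the scoop's lip (tip of the centre bar), at (35, 0, 2) mm in the scoop's frame.
- cap0_center (a point): Centre of a red plastic binding-post cap to keep: a barrel 27 mm across and 24 mm high with well rounded ends (10 mm flats), 22 g or so; too big for the slots. It may roll.
- cap1_center (a point): Centre of a red plastic binding-post cap to keep: a barrel 27 mm across and 24 mm high with well rounded ends (10 mm flats), 22 g or so; too big for the slots. It may roll.
- cap2_center (a point): Centre of a red plastic binding-post cap to keep: a barrel 27 mm across and 24 mm high with well rounded ends (10 mm flats), 22 g or so; too big for the slots. It may roll.
- spacer0_center (a point): Centre of a brass spacer to leave in the tray: 12 mm across, 12 mm long, 10 g; it falls through the slots.
- spacer1_center (a point): Centre of a brass spacer to leave in the tray: 12 mm across, 12 mm long, 10 g; it falls through the slots.
- spacer2_center (a point): Centre of a brass spacer to leave in the tray: 12 mm across, 12 mm long, 10 g; it falls through the slots.
- mouse: White computer mouse, 105 x 62 x 33 mm, loose; leave it alone.
- screwdriver: Screwdriver, 170 mm long, loose, lying beyond the tray, dish and mat; leave it alone.
- connector: Green terminal connector, 75 x 35 x 26 mm, loose; leave it alone.
Not all that is in view belongs to the job. Of the things that look like the scoop, take the one that is farthest from the robot's base at the start. Several things look just like the part that bears mat_lip: the one meant starts nearest to the robot's base.

How it is judged:
On the way, in this order (a step that is already met when the one before it is completed fails the run):
1. at least one cap has been lifted in the scoop, clear above the tray's walls (((x of cap0_center in the frame of scoop between -0.045 and 0.045 m and y of cap0_center in the frame of scoop between -0.046 and 0.046 m and z of cap0_center in the frame of scoop between 0 and 0.05 m and z of cap0_center in the frame of tray_floor above 0.045 m) or (x of cap1_center in the frame of scoop between -0.045 and 0.045 m and y of cap1_center in the frame of scoop between -0.046 and 0.046 m and z of cap1_center in the frame of scoop between 0 and 0.05 m and z of cap1_center in the frame of tray_floor above 0.045 m) or (x of cap2_center in the frame of scoop between -0.045 and 0.045 m and y of cap2_center in the frame of scoop between -0.046 and 0.046 m and z of cap2_center in the frame of scoop between 0 and 0.05 m and z of cap2_center in the frame of tray_floor above 0.045 m))), for 0.2 s.
2. all three caps are in the dish (x of cap0_center in the frame of dish_floor between -0.06 and 0.06 m and y of cap0_center in the frame of dish_floor between -0.065 and 0.065 m and z of cap0_center in the frame of dish_floor between 0 and 0.045 m and x of cap1_center in the frame of dish_floor between -0.06 and 0.06 m and y of cap1_center in the frame of dish_floor between -0.065 and 0.065 m and z of cap1_center in the frame of dish_floor between 0 and 0.045 m and x of cap2_center in the frame of dish_floor between -0.06 and 0.06 m and y of cap2_center in the frame of dish_floor between -0.065 and 0.065 m and z of cap2_center in the frame of dish_floor between 0 and 0.045 m), for 0.2 s.
At the end, for the whole second after the job is handed in: All three caps lie inside the black dish and all three spacers inside the blue tray, at rest; the scoop stands level (within 0.1 rad) on the green mat, its lip within 70 mm of where the mat's lip mark is and no more than about 6 mm above the mat, at rest and released (all of step 2 and x of spacer0_center in the frame of tray_floor between -0.095 and 0.095 m and y of spacer0_center in the frame of tray_floor between -0.053 and 0.053 m and z of spacer0_center in the frame of tray_floor between 0 and 0.028 m and x of spacer1_center in the frame of tray_floor between -0.095 and 0.095 m and y of spacer1_center in the frame of tray_floor between -0.053 and 0.053 m and z of spacer1_center in the frame of tray_floor between 0 and 0.028 m and x of spacer2_center in the frame of tray_floor between -0.095 and 0.095 m and y of spacer2_center in the frame of tray_floor between -0.053 and 0.053 m and z of spacer2_center in the frame of tray_floor between 0 and 0.028 m and linear speed of each of cap0, cap1, cap2, spacer0, spacer1, spacer2 below 0.03 m/s and horizontal distance between scoop_lip and mat_lip below 0.07 m and angle between scoop's own z axis and vertical below 0.1 rad and z of scoop_lip in the frame of mat_lip below 0.006 m and linear speed of scoop below 0.02 m/s and contact force between scoop and the fingers below 0.1 N); the robot touches nothing.
It fails at once if the gripper touches a cap (contact force between the fingers and cap0 above 0.3 N or contact force between the fingers and cap1 above 0.3 N or contact force between the fingers and cap2 above 0.3 N).
It fails at once if a spacer is carried or thrown out of the tray (above its walls and beyond its outline, or onto the bench) (not (x of spacer0_center in the frame of tray_floor between -0.12 and 0.12 m and y of spacer0_center in the frame of tray_floor between -0.08 and 0.08 m) or not (x of spacer1_center in the frame of tray_floor between -0.12 and 0.12 m and y of spacer1_center in the frame of tray_floor between -0.08 and 0.08 m) or not (x of spacer2_center in the frame of tray_floor between -0.12 and 0.12 m and y of spacer2_center in the frame of tray_floor between -0.08 and 0.08 m)).
It fails at once if a cap is tossed or dropped from a height (faster than 1.6 m/s) (linear speed of any of cap0, cap1, cap2 above 1.6 m/s).
It fails at once if the scoop is rammed into the tray (over 120 N) (contact force between scoop and tray above 120 N).
It fails at once if the mouse, screwdriver or connector is disturbed (moved over 15 mm) (distance of any of mouse, screwdriver, connector from where it was at the start of the episode above 0.015 m).
It also fails if it takes over 72 s, if anything falls off the work surface, if the arm or the gripper's body presses on something with over 40 N, if the wrist force passes 120 N, or if a joint passes its speed limit or range.

## Working session

There is one attempt and no reset: what is moved stays moved. The work goes in short steps, Python scripts to look and compute and a tool call to move; the robot and the scene stay as the last step left them, time stands still between calls to the robot, and variables do not carry over. Pictures are saved under pics/ and viewed, and the job is handed in when it is done.

Besides the shell and the picture viewer there is one more tool, called after ">>>" as name([rows], argument=value, ...), one row to a line, values as JSON. carry_out: Moves the arm, as the interface text tells. Its arguments: {"type":"object","properties":{"deltas":{"type":"array"},"grip":{"type":"number"},"force":{"type":"number"}},"required":["deltas"]}

```bash
ls; mkdir -p pics; cat > h.py <<'E'
import numpy as np, cv2
from workcell import bot
from scipy.spatial.transform import Rotation as R
def cam(n,f=None):
    c=bot.read_camera(n)
    if f: cv2.imwrite('pics/'+f,c['frame'][:,:,::-1])
    np.savez('cam_%s.npz'%n,**{k:np.array(v) for k,v in c.items()})
    return c
E
python3 - <<'E'
from h import *
for n in('scene','top'):
    c=cam(n,n+'0.png');print({k:v for k,v in c.items() if k!='frame'})
print(bot.read_state())
E
```

```text
pics
{'K': array([[386.68468057,   0.        , 259.12455414],
       [  0.        , 386.68468057, 190.21790466],
       [  0.        ,   0.        ,   1.        ]]), 'k1': 0.03392776455439097, 'xyz': array([ 1.4024656 , -0.28060104,  0.76445593]), 'attitude': array([-1.89392059, -1.3571766 ,  0.67030848])}
{'K': array([[438.95303226,   0.        , 255.49225292],
       [  0.        , 438.95303226, 192.28931509],
       [  0.        ,   0.        ,   1.        ]]), 'k1': -0.11834437883505539, 'xyz': array([ 0.3940835 , -0.0286234 ,  1.50598195]), 'attitude': array([-2.18160745,  2.14174243, -0.1203154 ])}
{'time': 0.1, 'q': array([-1.34493126e+00,  2.64699665e-01,  1.60525139e+00,  1.37145325e-05,
        1.27370302e+00, -3.69104918e-02]), 'joint_vel': array([ 1.79583551e-03,  9.52057992e-05, -2.67503488e-03,  5.25753482e-04,
        6.52975943e-04,  1.20472261e-03]), 'joint_torque': array([ 2.43473578e-04, -5.16705930e+01, -3.68590665e+01, -1.35436153e-04,
        6.28352471e-03, -8.94824780e-06]), 'tool_pos': array([ 0.17518545, -0.65117932,  0.23006427]), 'tcp_rot': array([-2.49227097e+00,  1.91046281e+00,  2.48127576e-03]), 'wrist_force': array([-0.35638125, -0.60570939, -0.2303516 ]), 'torque': array([ 0.01916281, -0.00986004,  0.00242113]), 'width': 1.004118719891073}
```

View pics/scene0.png

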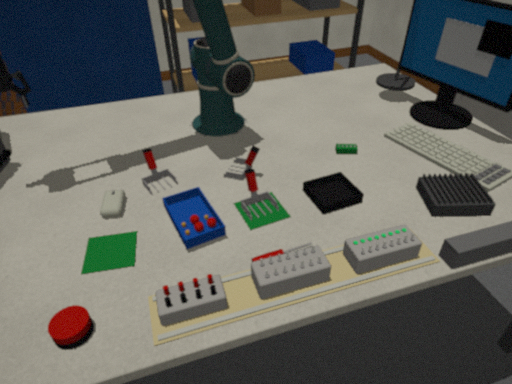

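View pics/top0.png

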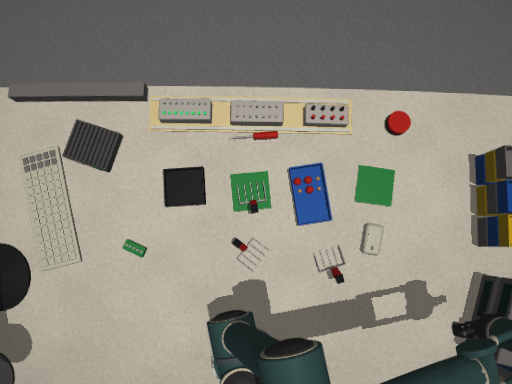

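```bash
cat >> h.py <<'E'
def load(n):
    return dict(np.load('cam_%s.npz'%n))
def ray(c,u,v):
    K=c['K'];d=np.array([(u-K[0,2])/K[0,0],(v-K[1,2])/K[1,1]])
    s=d.copy()
    for _ in range(30): s=d/(1+float(c['k1'])*(s@s))
    return R.from_rotvec(c['attitude']).apply([s[0],s[1],1.0])
def onz(c,u,v,z):
    r=ray(c,u,v);o=c['xyz'];return o+r*(z-o[2])/r[2]
def proj(c,P):
    P=np.atleast_2d(P);q=R.from_rotvec(c['attitude']).inv().apply(P-c['xyz'])
    s=q[:,:2]/q[:,2:];s=s*(1+float(c['k1'])*(s**2).sum(1))[:,None]
    K=c['K'];return np.c_[s[:,0]*K[0,0]+K[0,2],s[:,1]*K[1,1]+K[1,2]]
def crop(c,x0,y0,x1,y1,k,f):
    im=c['frame'][y0:y1,x0:x1,::-1]
    im=cv2.resize(im,None,fx=k,fy=k,interpolation=cv2.INTER_CUBIC)
    for x in range((x0+9)//10*10,x1,10):
        cv2.putText(im,str(x),(int((x-x0+.5)*k)-8,8),0,.3,(255,255,255),1);cv2.line(im,(int((x-x0+.5)*k),10),(int((x-x0+.5)*k),15),(255,255,255),1)
    for y in range((y0+9)//10*10,y1,10):
        cv2.putText(im,str(y),(0,int((y-y0+.5)*k)+3),0,.3,(255,255,255),1);cv2.line(im,(20,int((y-y0+.5)*k)),(25,int((y-y0+.5)*k)),(255,255,255),1)
    cv2.imwrite('pics/'+f,im)
E
python3 - <<'E'
from h import *
c=load('top');crop(c,155,155,340,235,4.3,'t1.png')
c=load('scene');crop(c,150,165,370,255,3.6,'s1.png')
E
```

```text
(no output)
```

View pics/t1.png

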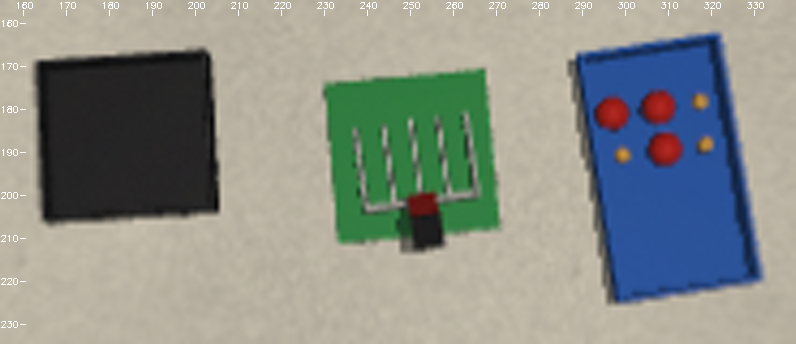

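View pics/s1.png

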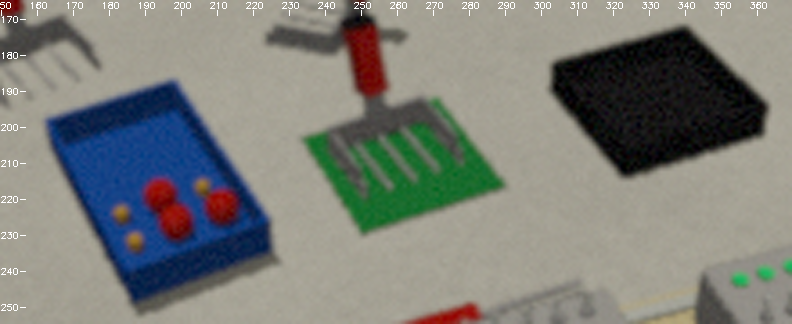

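```bash
cat > fit.py <<'E'
from h import *
from scipy.optimize import least_squares
T=load('top');S=load('scene')
t=lambda X,Y:(155+X/4.3-.5,155+Y/4.3-.5)
s=lambda X,Y:(150+X/3.6-.5,165+Y/3.6-.5)
def rect(hx,hy): # far-left, far-right, near-right, near-left  (x,y)
    return np.array([[hx,hy],[hx,-hy],[-hx,-hy],[-hx,hy]])
def fit(name,loc,top,scn,x0,zfix=None,idx=None):
    # loc Nx3 local, z offset param
    def P(p):
        q=R.from_rotvec([0,0,p[2]]).apply(loc);return q+[p[0],p[1],p[3] if zfix is None else zfix]
    def f(p):
        r=[]
        W=P(p)
        for i,o in top.items(): r+=list(proj(T,W[i])[0]-o)
        for i,o in scn.items(): r+=list(proj(S,W[i])[0]-o)
        return r
    q=least_squares(f,x0);print(name,q.x.round(4),'res',np.round(q.fun,1));return q.x
L=lambda a,z:np.c_[a,np.full(len(a),z)]
if __name__=='__main__':
    fit('tray z=rim',L(rect(.099,.057),0),{0:t(577,55),1:t(718,36),2:t(761,280),3:t(613,302)},{3:s(177,82),2:s(47,121),1:s(130,268),0:s(270,222)},[.45,-.2,0,.04])
    fit('dish z=rim',L(rect(.064,.069),0),{0:t(37,60),1:t(208,50),2:t(218,212),3:t(45,222)},{2:s(553,65),3:s(686,27),0:s(767,103)},[.45,.2,0,.034])
    fit('mat',L(rect(.065,.065),0),{0:t(325,85),1:t(485,70),2:t(499,229),3:t(340,243)},{2:s(304,138),1:s(363,235),0:s(505,186)},[.45,0,0,.002])
    loc=np.array([[.035,y,.004] for y in(.0445,.022,0,-.022,-.0445)]+[[-.034,.046,.027],[-.034,-.046,.027]])
    fit('scoop',loc,dict(enumerate([t(357,129),t(385,127),t(411,119),t(438,118),t(466,114),t(367,211),t(477,195)])),{3:s(390,188),2:s(415,182),1:s(438,170)},[.45,0,0,.002])
    b=L(rect(.011,.012),0)
    for n,(tp,sc) in dict(c0=(t(612,113),s(221,205)),c1=(t(658,106),s(176,220)),c2=(t(665,149),s(160,195)),s0=(t(701,102),s(135,241)),s1=(t(707,145),s(122,213)),s2=(t(623,155),s(203,187))).items():
        fit(n,np.zeros((1,3)),{0:tp},{0:sc},[.45,-.2,0,.02])
E
python3 fit.py
```

```text
tray z=rim [ 0.5603 -0.2063  0.165   0.0415] res [-0.1 -0.1  0.2 -0.4 -0.2  0.5  0.6  0.5  0.3 -0.8  0.  -0.3 -0.6  1.4
  0.8 -0.4]
dish z=rim [0.5797 0.2212 0.085  0.0292] res [-0.2  0.4  0.  -0.  -0.3 -0.5 -0.5 -0.1 -1.1 -0.5 -0.4 -0.4  0.4  1. ]
mat [ 0.5706 -0.0052  0.1086 -0.0013] res [-0.1 -0.2 -0.1 -0.1  0.2  0.1 -0.4  0.3 -0.8  0.  -0.3 -0.1  0.8  0.2]
scoop [ 0.5641 -0.0096  0.1566 -0.002 ] res [-0.2 -0.  -0.2 -0.5  0.   0.5  0.  -0.1 -0.  -0.1 -0.5  0.1  0.8  0.1
  0.1  0.2 -0.2 -0.5 -0.   0.4]
c0 [ 0.6045 -0.1642  0.      0.0281] res [ 0.2  0.1  0.2 -0. ]
c1 [ 0.6107 -0.2006  0.      0.0291] res [ 0.3  0.1  0.2 -0. ]
c2 [ 0.5767 -0.2066  0.0922  0.0273] res [ 0.3  0.1  0.2 -0. ]
s0 [ 0.6157 -0.2346  0.      0.0223] res [-0.1 -0.  -0.1  0. ]
s1 [ 0.5814 -0.239  -0.      0.0222] res [-0.2 -0.  -0.2  0. ]
s2 [ 5.722e-01 -1.727e-01  1.000e-04  2.180e-02] res [-0.1 -0.  -0.   0. ]
```

```bash
cat > f2.py <<'E'
from fit import *
loc=np.array([[.035,y,.004] for y in(.0445,.022,0,-.022,-.0445)]+[[-.034,.046,.027],[-.034,-.046,.027]])
sc={3:s(390,188),2:s(415,182),1:s(438,170)}
tp=dict(enumerate([t(357,129),t(385,127),t(411,119),t(438,118),t(466,114),t(367,211),t(477,195)]))
fit('scoop',loc,tp,sc,[.45,0,0,0],.002)
fit('scoop top',loc,tp,{},[.45,0,0,0],.002)
fit('scoop scn',loc,{},sc,[.45,0,0,0],.002)
m=L(rect(.065,.065),0);mt={0:t(325,85),1:t(485,70),2:t(499,229),3:t(340,243)};ms={2:s(304,138),1:s(363,235),0:s(505,186)}
fit('mat top',m,mt,{},[.45,0,0,0],.002);fit('mat scn',m,{},ms,[.45,0,0,0],.002)
r=L(rect(.099,.057),0);rt={0:t(577,55),1:t(718,36),2:t(761,280),3:t(613,302)};rs={3:s(177,82),2:s(47,121),1:s(130,268),0:s(270,222)}
for z in(.04,.045,.049):
  fit('tray top',r,rt,{},[.45,-.2,0,0],z);fit('tray scn',r,{},rs,[.45,-.2,0,0],z)
# handle
p=np.array([.5641,-.0096,.002]);Rz=R.from_rotvec([0,0,.157])
ax=np.array([-.375,0,.927]);g=np.array([-.052,0,.07])
for k in(-.03,0,.034): print(k,proj(T,p+Rz.apply(g+ax*k)),proj(S,p+Rz.apply(g+ax*k)))
q=np.array([.5603,-.2063,0]);Rt=R.from_rotvec([0,0,.165]).inv()
for n in [(.6045,-.1642),(.6107,-.2006),(.5767,-.2066),(.6157,-.2346),(.5814,-.239),(.5722,-.1727)]: print(Rt.apply([n[0]-q[0],n[1]-q[1],0]).round(4))
st=bot.read_state();print(R.from_rotvec(st['tcp_rot']).as_matrix().round(3))
E
python3 f2.py
```

```text
scoop [ 0.5646 -0.0099  0.1535  0.    ] res [-0.1 -0.4 -0.2 -0.8  0.1  0.2  0.2 -0.4  0.1 -0.3 -0.5 -0.2  0.9 -0.1
  0.1 -0.7 -0.2 -1.4 -0.  -0.4]
scoop top [ 0.5636 -0.0097  0.1558  0.    ] res [-0.2 -0.1 -0.2 -0.5  0.   0.5  0.1 -0.1  0.  -0.1 -0.5  0.1  0.8  0.1]
scoop scn [ 0.5683 -0.0115  0.1696  0.    ] res [ 0.2  0.2 -0.2 -0.6 -0.   0.4]
mat top [ 0.5703 -0.0056  0.11    0.    ] res [-0.1 -0.2  0.  -0.2  0.4  0.1 -0.3  0.3]
mat scn [ 0.5737 -0.0059  0.1045  0.    ] res [-0.8 -0.2 -0.3 -0.2  1.   0.2]
tray top [ 0.5609 -0.206   0.1626  0.    ] res [-0.2 -0.2  0.1 -0.5 -0.4  0.4  0.5  0.3]
tray scn [ 0.558  -0.2064  0.1673  0.    ] res [ 0.1 -0.8 -0.1 -0.3 -0.6  1.2  0.6 -0.6]
tray top [ 0.5603 -0.2054  0.1626  0.    ] res [-0.2 -0.3  0.2 -0.6 -0.4  0.5  0.4  0.4]
tray scn [ 0.5636 -0.2069  0.1667  0.    ] res [ 0.1 -1.  -0.3 -0.4 -0.7  1.4  0.9 -0.5]
tray top [ 0.5599 -0.205   0.1626  0.    ] res [-0.3 -0.4  0.2 -0.7 -0.3  0.6  0.4  0.5]
tray scn [ 0.5681 -0.2073  0.1663  0.    ] res [ 0.2 -1.2 -0.4 -0.5 -0.7  1.5  1.  -0.4]
-0.03 [[253.02561736 203.24076927]] [[252.76846949 189.25426437]]
0 [[253.43844366 205.87639221]] [[250.88306023 179.89881441]]
0.034 [[253.92681116 208.993994  ]] [[248.70835955 169.10946137]]
[0.0505 0.0343 0.    ]
[ 0.0507 -0.0027  0.    ]
[ 0.0161 -0.003   0.    ]
[ 0.05  -0.037  0.   ]
[ 0.0154 -0.0357  0.    ]
[0.0173 0.0312 0.    ]
[[ 0.26  -0.966 -0.   ]
 [-0.966 -0.26   0.002]
 [-0.002 -0.    -1.   ]]
```

```bash
cat >> h.py <<'E'
def toolR(yaw,tilt):
    # scoop frame pitched: tilt = angle tool z leans forward from straight down (0.384 = scoop level)
    z=np.array([np.sin(tilt),0,-np.cos(tilt)]);x=np.array([0,-1.,0]);y=np.cross(z,x)
    return R.from_rotvec([0,0,yaw])*R.from_matrix(np.c_[x,y,z])
LEAN=0.3844
GL=np.array([-.052,0,.07])+.019*np.array([np.sin(LEAN),0,-np.cos(LEAN)])  # TCP in scoop frame when gripped
def scoop2tcp(p,yaw,pitch):
    # pitch>0: lip up. p= scoop origin (world)
    Rs=R.from_rotvec([0,0,yaw])*R.from_rotvec([0,-pitch,0])
    return np.array(p)+Rs.apply(GL), toolR(yaw,LEAN+pitch)
def cur():
    s=bot.read_state();return np.array(s['tool_pos']),R.from_rotvec(s['tcp_rot']),s
def show(p1,R1,p0=None,R0=None):
    if p0 is None: p0,R0,s=cur()
    dr=(R0.inv()*R1).as_rotvec()
    print('shift in present tool axes',R0.inv().apply(p1-p0).round(4),'in target axes',R1.inv().apply(p1-p0).round(4),'turn',dr.round(4))
E
python3 - <<'E'
from h import *
p,Rt=scoop2tcp([.565,-.0105,.002],.155,0)
print(p)
pre=p-Rt.apply([0,0,.09])
print(pre);show(pre,Rt);show(p,Rt)
E
```

```text
[ 0.52066304 -0.0174278   0.05438655]
[ 0.48731738 -0.02263817  0.13781868]
shift in present tool axes [-0.5257 -0.4647  0.0934] in target axes [-0.5728 -0.3412  0.2375] turn [0.384  0.0228 0.106 ]
shift in present tool axes [-0.5219 -0.4982  0.1768] in target axes [-0.5728 -0.3412  0.3275] turn [0.384  0.0228 0.106 ]
```

>>> carry_out([
  {"delta_pos": [-0.04,-0.035,0],"dr": [0,0,0]},
  {"delta_pos": [-0.04,-0.035,0],"dr": [0,0,0]},
  {"delta_pos": [-0.04,-0.035,0],"dr": [0,0,0]},
  {"delta_pos": [-0.04,-0.035,0],"dr": [0,0,0]},
  {"delta_pos": [-0.04,-0.035,0],"dr": [0,0,0]},
  {"delta_pos": [-0.04,-0.035,0],"dr": [0,0,0]},
  {"delta_pos": [-0.04,-0.035,0],"dr": [0,0,0]},
  {"delta_pos": [-0.04,-0.035,0],"dr": [0,0,0]},
  {"delta_pos": [-0.04,-0.035,0],"dr": [0,0,0]},
  {"delta_pos": [-0.04,-0.035,0],"dr": [0,0,0]},
], grip=1)

```text
time: 1.35
tool_pos: [0.4096, -0.1729, 0.231]
tcp_rot: [-2.493, 1.912, 0.0]
wrist_force: [0.8, -0.3, 0.2]
width: 0.994
```

```bash
cat > pre.py <<'E'
from h import *
p,Rt=scoop2tcp([.565,-.0105,.002],.155,0)
pre=p-Rt.apply([0,0,.09])
show(pre,Rt);show(p,Rt);print(cur()[2])
E
python3 pre.py
```

```text
shift in present tool axes [-0.1249 -0.114   0.0932] in target axes [-0.1365 -0.0577  0.1239] turn [0.384  0.0207 0.1062]
shift in present tool axes [-0.1213 -0.1476  0.1766] in target axes [-0.1365 -0.0577  0.2139] turn [0.384  0.0207 0.1062]
{'time': 1.35, 'q': array([-4.55443017e-01, -1.84835170e-01,  2.06989293e+00,  3.96376276e-05,
        1.25655869e+00,  8.52781512e-01]), 'joint_vel': array([ 0.95656021,  0.00121644, -0.00548595, -0.00169072, -0.00376033,
        0.9495213 ]), 'joint_torque': array([-4.91782039e+00, -2.70243037e+01, -3.56443119e+01, -1.67049689e-02,
        2.94401553e-01, -1.00500606e+00]), 'tool_pos': array([ 0.40963829, -0.17289424,  0.23102701]), 'tcp_rot': array([-2.49309414e+00,  1.91151336e+00,  4.83303727e-05]), 'wrist_force': array([ 0.84489048, -0.33353742,  0.22330781]), 'torque': array([-0.02272374, -0.05989978, -0.00024871]), 'width': 0.9939605127254123}
```

>>> carry_out([
  {"delta_pos": [-0.025,-0.0228,0.0186],"dr": [0,0,0]},
  {"delta_pos": [-0.025,-0.0228,0.0186],"dr": [0,0,0]},
  {"delta_pos": [-0.025,-0.0228,0.0186],"dr": [0,0,0]},
  {"delta_pos": [-0.025,-0.0228,0.0186],"dr": [0,0,0]},
  {"delta_pos": [-0.025,-0.0228,0.0186],"dr": [0,0,0]},
  {"delta_pos": [0,0,0],"dr": [0.096,0.005,0.0265]},
  {"delta_pos": [0,0,0],"dr": [0.096,0.005,0.0265]},
  {"delta_pos": [0,0,0],"dr": [0.096,0.005,0.0265]},
  {"delta_pos": [0,0,0],"dr": [0.096,0.005,0.0265]},
  {"delta_pos": [0,0,0],"dr": [0,0,0]},
])

```text
time: 2.6
tool_pos: [0.4844, -0.0242, 0.1365]
tcp_rot: [-2.149, 1.841, -0.353]
wrist_force: [-0.2, 0.1, 0.2]
width: 1.0
```

```bash
python3 pre.py; python3 - <<'E'
from h import *
c=cam('scene');crop(c,180,110,320,240,4.4,'s2.png')
c=cam('top');crop(c,215,160,290,220,8,'t2.png')
E
```

```text
shift in present tool axes [-0.0011 -0.0034 -0.    ] in target axes [-0.0011 -0.0034 -0.    ] turn [ 0.0033  0.0015 -0.0007]
shift in present tool axes [-0.0009 -0.0036  0.09  ] in target axes [-0.0011 -0.0034  0.09  ] turn [ 0.0033  0.0015 -0.0007]
{'time': 2.6, 'q': array([-0.19382423, -0.25436224,  2.3563567 ,  0.20333591,  0.69013593,
        1.08820961]), 'joint_vel': array([ 0.00897817,  0.03036281, -0.06516784, -0.02201936,  0.01892652,
        0.01651368]), 'joint_torque': array([ -0.11747183, -21.59726322, -34.63482857,   0.78214908,
        -2.01419279,  -0.16584308]), 'tool_pos': array([ 0.48441333, -0.02415558,  0.13654871]), 'tcp_rot': array([-2.14944533,  1.8405088 , -0.35314941]), 'wrist_force': array([-0.18231267,  0.13921581,  0.23077636]), 'torque': array([-0.08266689,  0.19013275,  0.01293821]), 'width': 0.9999127166749684}
```

View pics/s2.png

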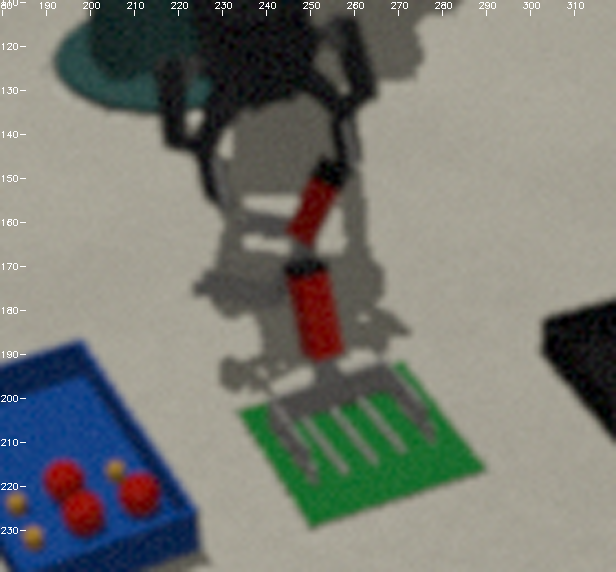

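View pics/t2.png

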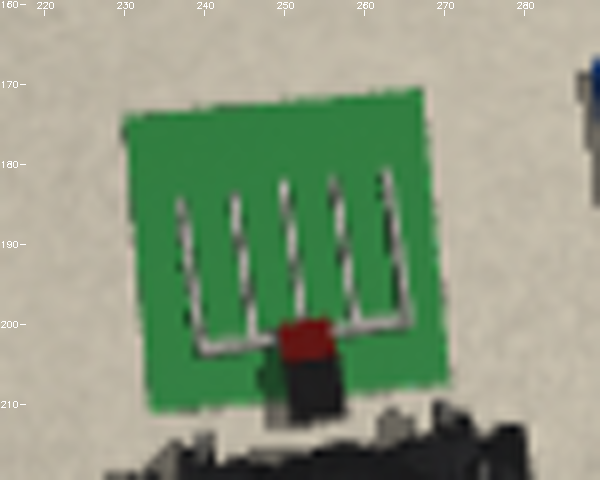

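```bash
python3 - <<'E'
from h import *
T=load('top');S=load('scene')
import numpy as np
for u,v in[(236,241),(240,246),(238,243),(252,254)]: print(onz(T,u,v,.1).round(3),onz(T,u,v,.04).round(3))
print('handletop scene',onz(S,255,147,.1).round(3))
E
```

```text
[0.397 0.036 0.1  ] [0.397 0.038 0.04 ]
[0.381 0.022 0.1  ] [0.381 0.025 0.04 ]
[0.391 0.029 0.1  ] [0.391 0.031 0.04 ]
[ 0.357 -0.016  0.1  ] [ 0.355 -0.016  0.04 ]
handletop scene [0.384 0.038 0.1  ]
```

>>> carry_out([
  {"delta_pos": [-0.001,-0.003,0.01],"dr": [0.003,0.001,0]},
  {"delta_pos": [0,0,0.02],"dr": [0,0,0]},
  {"delta_pos": [0,0,0.02],"dr": [0,0,0]},
  {"delta_pos": [0,0,0.02],"dr": [0,0,0]},
  {"delta_pos": [0,0,0.02],"dr": [0,0,0]},
  {"delta_pos": [0,0,0],"dr": [0,0,0]},
  {"delta_pos": [0,0,0],"dr": [0,0,0]},
])

```text
time: 3.58
tool_pos: [0.5237, -0.0175, 0.0561]
tcp_rot: [-2.147, 1.837, -0.36]
wrist_force: [0.0, -0.4, -0.5]
width: 0.999
```

```bash
python3 pre.py; python3 - <<'E'
from h import *
c=cam('scene');crop(c,180,110,320,240,4.4,'s3.png')
E
```

```text
shift in present tool axes [-0.0006  0.0032 -0.0895] in target axes [-0.0006  0.0035 -0.0895] turn [-0.0026 -0.      0.0007]
shift in present tool axes [-0.0006  0.0035  0.0005] in target axes [-0.0006  0.0035  0.0005] turn [-0.0026 -0.      0.0007]
{'time': 3.575, 'q': array([-0.15851559, -0.03864149,  2.35537684,  0.2605864 ,  0.46871323,
        1.04487642]), 'joint_vel': array([-0.00521511, -0.02209675, -0.00065848,  0.00257119, -0.00251682,
       -0.00263578]), 'joint_torque': array([ 5.67689643e-02, -2.72088504e+01, -2.97531295e+01,  4.51033702e-01,
       -1.70181781e+00,  2.33383354e-03]), 'tool_pos': array([ 0.52374526, -0.01752574,  0.05614473]), 'tcp_rot': array([-2.14732918,  1.83655752, -0.36017299]), 'wrist_force': array([ 0.04159082, -0.43863544, -0.49541712]), 'torque': array([-0.00813115,  0.10945811,  0.02096002]), 'width': 0.9994146949777077}
```

View pics/s3.png

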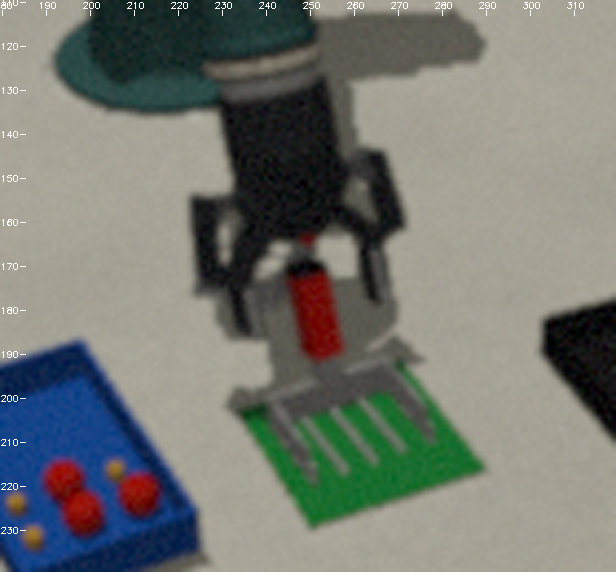

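>>> carry_out([
  {"delta_pos": [-0.0005,0.0035,0.0005],"dr": [-0.003,0,0]},
  {"delta_pos": [0,0,0],"dr": [0,0,0]},
], grip=1)

```text
time: 3.88
tool_pos: [0.5199, -0.0177, 0.0547]
tcp_rot: [-2.148, 1.838, -0.359]
wrist_force: [-0.3, -0.5, -0.0]
width: 1.001
```

>>> carry_out([
  {"delta_pos": [0,0,0],"dr": [0,0,0]},
  {"delta_pos": [0,0,0],"dr": [0,0,0]},
  {"delta_pos": [0,0,0],"dr": [0,0,0]},
  {"delta_pos": [0,0,0],"dr": [0,0,0]},
  {"delta_pos": [0,0,0],"dr": [0,0,0]},
  {"delta_pos": [0,0,0],"dr": [0,0,0]},
], grip=0, force=100)

```text
time: 4.62
tool_pos: [0.5203, -0.0177, 0.0545]
tcp_rot: [-2.149, 1.838, -0.358]
wrist_force: [-1.6, -0.1, 3.2]
width: 0.246
```

```bash
python3 pre.py; python3 - <<'E'
from h import *
c=cam('scene');crop(c,180,110,320,240,4.4,'s4.png')
E
```

```text
shift in present tool axes [-0.0002 -0.0004 -0.0897] in target axes [-0.0002 -0.0004 -0.0897] turn [-0.0002 -0.0003  0.0003]
shift in present tool axes [-0.0002 -0.0004  0.0003] in target axes [-0.0002 -0.0004  0.0003] turn [-0.0002 -0.0003  0.0003]
{'time': 4.625, 'q': array([-0.15945397, -0.04165988,  2.36151869,  0.25966374,  0.46777968,
        1.04484082]), 'joint_vel': array([-1.96468956e-04, -2.30127373e-04,  6.57013971e-04, -5.40124836e-05,
       -1.18226283e-03, -1.36112159e-03]), 'joint_torque': array([ 3.12208598e-01, -2.64063442e+01, -2.94655395e+01,  4.50947341e-01,
       -1.87541775e+00, -2.44016113e-02]), 'tool_pos': array([ 0.52025532, -0.01767581,  0.05447829]), 'tcp_rot': array([-2.14857986,  1.83842613, -0.35841501]), 'wrist_force': array([-1.56777418, -0.09356574,  3.15651003]), 'torque': array([0.07773755, 0.24464359, 0.05641481]), 'width': 0.2455936123554325}
```

View pics/s4.png

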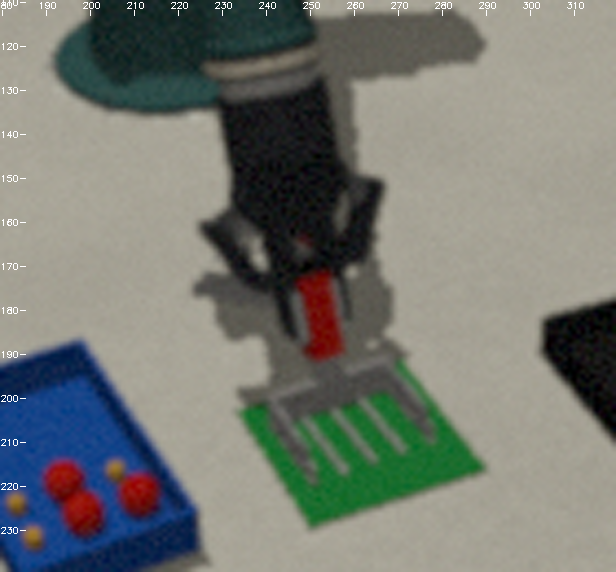

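```bash
cat > pt.py <<'E'
from h import *
import sys
TR=np.array([.562,-.206]);TY=.165
def tgt(x,y,z,pitch=0,dyaw=0):
    q=R.from_rotvec([0,0,TY]).apply([x,y,0]);return scoop2tcp([TR[0]+q[0],TR[1]+q[1],z],TY+dyaw,pitch)
def where():
    p,Rr,s=cur()
    # infer scoop pose
    rel=toolR(0,LEAN)  # scoop->tool
    Rs=Rr*rel.inv();o=p-Rs.apply(GL)
    q=R.from_rotvec([0,0,-TY]).apply([o[0]-TR[0],o[1]-TR[1],0])
    e=(R.from_rotvec([0,0,-TY])*Rs).as_euler('zyx')
    print('scoop world',o.round(4),'in tray',q[:2].round(4),'dyaw,-pitch,roll',e.round(4),'F',np.round(s['wrist_force'],1),'M',np.round(s['torque'],2),'q',s['q'].round(2),'t',s['time'],'w',round(s['width'],3))
if __name__=='__main__':
    where()
    if len(sys.argv)>1:
        show(*tgt(*[float(a) for a in sys.argv[1:]]))
E
python3 pt.py -.048 .002 .09;python3 - <<'E'
from h import *
T=load('top')
for u,v in[(337,278),(334,270)]: print(onz(T,u,v,.1).round(3))
E
```

```text
scoop world [ 0.5646 -0.0108  0.0021] in tray [0.0346 0.1922] dyaw,-pitch,roll [-0.0098 -0.0002 -0.0004] F [-1.7  0.3  3.5] M [ 0.08  0.24 -0.04] q [-0.16 -0.04  2.36  0.26  0.47  1.04] t 4.675 w 0.249
shift in present tool axes [ 0.1915  0.0419 -0.1117] in target axes [ 0.1906  0.0436 -0.1125] turn [-0.0002 -0.004  -0.009 ]
[ 0.285 -0.288  0.1  ]
[ 0.31  -0.278  0.1  ]
```

>>> carry_out([
  {"delta_pos": [0,-0.004,-0.01],"dr": [0,0,0]},
  {"delta_pos": [0,-0.0098,-0.0239],"dr": [0,0,0]},
  {"delta_pos": [0,-0.0098,-0.0239],"dr": [0,0,0]},
  {"delta_pos": [0,-0.0098,-0.0239],"dr": [0,0,0]},
  {"delta_pos": [0.03,0.0125,-0.005],"dr": [0,0,-0.002]},
  {"delta_pos": [0.03,0.0125,-0.005],"dr": [0,0,-0.002]},
  {"delta_pos": [0.03,0.0125,-0.005],"dr": [0,0,-0.002]},
  {"delta_pos": [0.03,0.0125,-0.005],"dr": [0,0,-0.002]},
  {"delta_pos": [0.03,0.0125,-0.005],"dr": [0,0,-0.001]},
  {"delta_pos": [0.03,0.0125,-0.005],"dr": [0,-0.004,0]},
])

```text
time: 5.92
tool_pos: [0.4684, -0.2088, 0.1426]
tcp_rot: [-2.157, 1.827, -0.355]
wrist_force: [0.6, -0.5, -1.8]
width: 0.242
```

>>> carry_out([
  {"delta_pos": [0.011,0,0],"dr": [0,0,0]},
  {"delta_pos": [0,0,0],"dr": [0,0,0]},
  {"delta_pos": [0,0,0],"dr": [0,0,0]},
])

```text
time: 6.3
tool_pos: [0.471, -0.2178, 0.1423]
tcp_rot: [-2.158, 1.826, -0.354]
wrist_force: [0.0, 0.1, -2.1]
width: 0.242
```

```bash
python3 pt.py -.048 .002 .03; python3 - <<'E'
from h import *
c=cam('scene');crop(c,130,120,270,250,4.4,'s5.png')
c=cam('top');crop(c,270,150,350,230,7,'t5.png')
E
```

```text
scoop world [ 0.5152 -0.2104  0.0899] in tray [-0.0469  0.0034] dyaw,-pitch,roll [0.0011 0.0007 0.0011] F [ 0.   0.1 -2.1] M [-0.01  0.34  0.05] q [-0.67 -0.13  2.25  0.4   0.8   0.49] t 6.3 w 0.242
shift in present tool axes [0.0014 0.0235 0.0551] in target axes [0.0013 0.0235 0.0551] turn [0.0007 0.0014 0.0006]
```

View pics/s5.png

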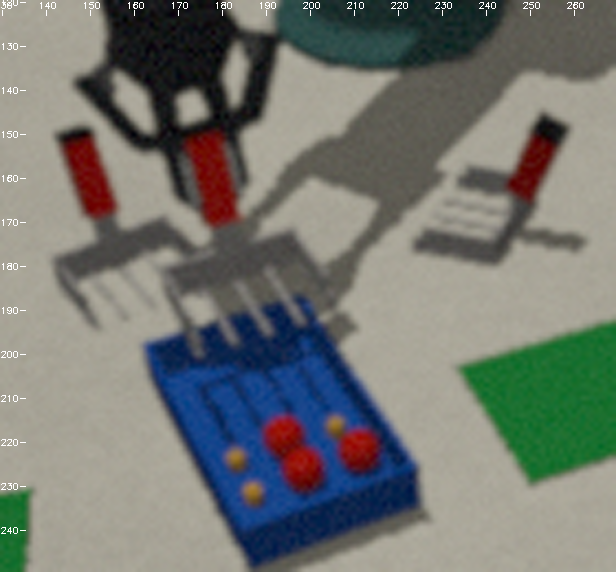

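View pics/t5.png

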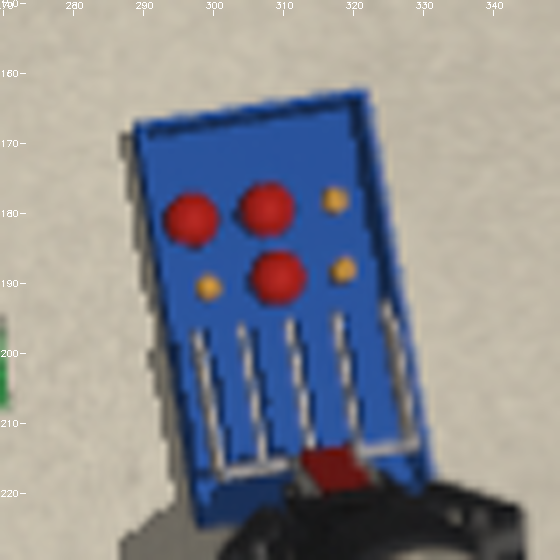

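```bash
python3 - <<'E'
from fit import *
T=load('top')
import fit as F
F.T=T
t=lambda X,Y:(270+X/7-.5,150+Y/7-.5)
loc=np.array([[.035,y,.004] for y in(.0445,.022,0,-.022,-.0445)]+[[-.034,.046,.027],[-.034,-.046,.027]])
tp=dict(enumerate([t(198,333),t(242,328),t(290,322),t(338,318),t(387,305),t(217,472),t(418,443)]))
fit('scoop',loc,tp,{},[.5,-.2,.1,0],.0899)
# tray rim outer and inner-floor far corners
r=L(rect(.099,.057),0)
fit('tray',r,{0:t(134,124),1:t(367,90),2:t(436,470),3:t(198,529)},{},[.5,-.2,.1,0],.045)
E
```

```text
scoop [ 0.5149 -0.2091  0.1532  0.    ] res [-0.3 -0.2  0.2 -0.4  0.1 -0.5 -0.1 -0.8 -0.3  0.1  0.3  0.7  0.1  0.9]
tray [ 0.5631 -0.2066  0.1826  0.    ] res [-0.4 -0.6 -0.6 -1.1  0.2  2.2  0.7 -0.5]
```

>>> carry_out([
  {"delta_pos": [0.0014,0.006,0.0138],"dr": [0,0,0]},
  {"delta_pos": [0,0.006,0.0138],"dr": [0,0,0]},
  {"delta_pos": [0,0.006,0.0138],"dr": [0,0,0]},
  {"delta_pos": [0,0.0055,0.0137],"dr": [0,0,0]},
  {"delta_pos": [0,0,0],"dr": [0,0,0]},
  {"delta_pos": [0,0,0],"dr": [0,0,0]},
])

```text
time: 7.15
tool_pos: [0.4704, -0.2207, 0.0828]
tcp_rot: [-2.157, 1.828, -0.356]
wrist_force: [0.6, -0.7, -1.8]
width: 0.247
```

>>> carry_out([
  {"delta_pos": [0,0.0019,0.0046],"dr": [0,0,0]},
  {"delta_pos": [0,0.0011,0.0028],"dr": [0,0,0]},
  {"delta_pos": [0,0,0],"dr": [0,0,0]},
])

```text
time: 7.52
tool_pos: [0.4701, -0.2204, 0.0746]
tcp_rot: [-2.157, 1.827, -0.355]
wrist_force: [0.2, 0.1, -2.6]
width: 0.242
```

```bash
python3 pt.py -.048 .002 .02
```

```text
scoop world [ 0.5143 -0.213   0.0222] in tray [-0.0482  0.0009] dyaw,-pitch,roll [0.0001 0.0003 0.0003] F [ 0.2  0.1 -2.6] M [0.   0.31 0.01] q [-0.68 -0.03  2.3   0.47  0.66  0.38] t 7.525 w 0.242
shift in present tool axes [-0.0011  0.0007  0.0021] in target axes [-0.0011  0.0007  0.0021] turn [ 0.0003  0.0003 -0.    ]
```

Feel downward in 2 mm steps.

>>> carry_out([
  {"delta_pos": [0,0.0008,0.0019],"dr": [0,0,0]},
  {"delta_pos": [0,0.0008,0.0019],"dr": [0,0,0]},
  {"delta_pos": [0,0,0],"dr": [0,0,0]},
])

```text
time: 7.9
tool_pos: [0.47, -0.2204, 0.0704]
tcp_rot: [-2.157, 1.827, -0.355]
wrist_force: [0.7, 0.5, -1.0]
width: 0.244
```

>>> carry_out([
  {"delta_pos": [0,0.0006,0.0014],"dr": [0,0,0]},
  {"delta_pos": [0,0,0],"dr": [0,0,0]},
])

```text
time: 8.15
tool_pos: [0.47, -0.2205, 0.069]
tcp_rot: [-2.157, 1.827, -0.355]
wrist_force: [0.4, 0.2, -1.1]
width: 0.245
```

```bash
python3 pt.py -.048 .002 .02
```

```text
scoop world [ 0.5143 -0.2131  0.0166] in tray [-0.0482  0.0008] dyaw,-pitch,roll [0.0001 0.0003 0.0002] F [ 0.4  0.2 -1.1] M [-0.09  0.31  0.02] q [-0.68 -0.02  2.3   0.48  0.65  0.37] t 8.15 w 0.245
shift in present tool axes [-0.0012 -0.0015 -0.0031] in target axes [-0.0012 -0.0015 -0.0031] turn [ 0.0003  0.0002 -0.    ]
```

>>> carry_out([
  {"delta_pos": [0,0.0006,0.0014],"dr": [0,0,0]},
  {"delta_pos": [0,0,0],"dr": [0,0,0]},
])

```text
time: 8.4
tool_pos: [0.4707, -0.2208, 0.0684]
tcp_rot: [-2.156, 1.827, -0.357]
wrist_force: [-2.0, 1.2, 4.1]
width: 0.241
```

>>> carry_out([
  {"delta_pos": [0,0.0006,0.0014],"dr": [0,0,0]},
  {"delta_pos": [0,0,0],"dr": [0,0,0]},
])

```text
time: 8.65
tool_pos: [0.4715, -0.2212, 0.0684]
tcp_rot: [-2.156, 1.826, -0.359]
wrist_force: [-5.5, 2.1, 13.1]
width: 0.245
```

```bash
python3 pt.py -.048 .002 .02
```

```text
scoop world [ 0.5159 -0.2138  0.0161] in tray [-0.0467 -0.0001] dyaw,-pitch,roll [ 0.0002 -0.0027 -0.0011] F [-5.5  2.1 13.1] M [0.76 0.35 0.28] q [-0.68 -0.01  2.3   0.49  0.64  0.37] t 8.65 w 0.245
shift in present tool axes [-0.0021 -0.0005 -0.0041] in target axes [-0.0021 -0.0005 -0.0041] turn [-0.0027 -0.001   0.0006]
```

>>> carry_out([
  {"delta_pos": [-0.002,-0.0006,-0.0012],"dr": [0,0,0]},
  {"delta_pos": [0,-0.0046,0.0019],"dr": [0,0,0]},
  {"delta_pos": [0,-0.0046,0.0019],"dr": [0,0,0]},
  {"delta_pos": [0,-0.0046,0.0019],"dr": [0,0,0]},
  {"delta_pos": [0,-0.0046,0.0019],"dr": [0,0,0]},
  {"delta_pos": [0,-0.0046,0.0019],"dr": [0,0,0]},
  {"delta_pos": [0,-0.0046,0.0019],"dr": [0,0,0]},
  {"delta_pos": [0,-0.0046,0.0019],"dr": [0,0,0]},
])

```text
time: 9.65
tool_pos: [0.5053, -0.2135, 0.0684]
tcp_rot: [-2.156, 1.827, -0.359]
wrist_force: [-3.3, -0.4, 7.1]
width: 0.242
```

```bash
python3 pt.py; python3 - <<'E'
from h import *
c=cam('scene');crop(c,150,150,250,250,5.6,'s6.png')
c=cam('top');crop(c,270,150,350,230,7,'t6.png')
E
```

```text
scoop world [ 0.5497 -0.2062  0.0161] in tray [-0.0122  0.0018] dyaw,-pitch,roll [-0.0003 -0.0017 -0.0014] F [-3.3 -0.4  7.1] M [0.22 0.3  0.01] q [-0.61  0.03  2.26  0.47  0.62  0.44] t 9.65 w 0.242
```

View pics/s6.png

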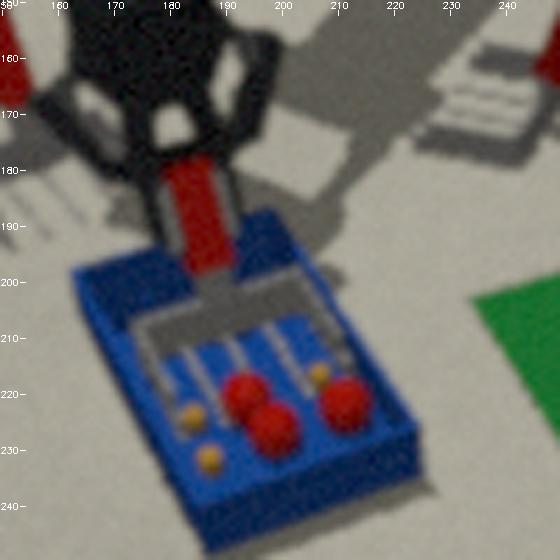

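View pics/t6.png

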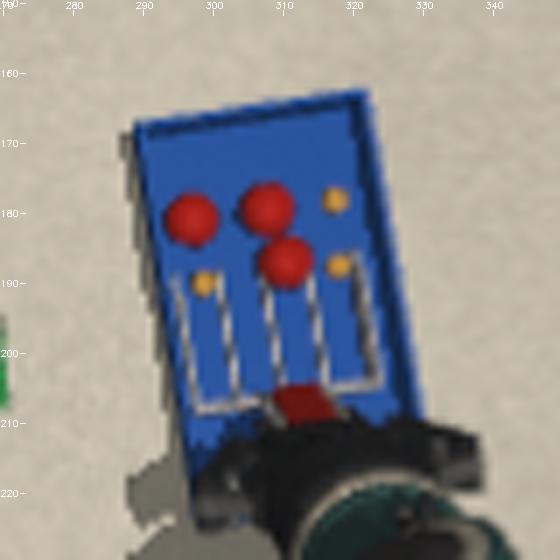

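>>> carry_out([
  {"delta_pos": [0,-0.0046,0.0018],"dr": [0,0,0]},
  {"delta_pos": [0,-0.0046,0.0019],"dr": [0,0,0]},
  {"delta_pos": [0,-0.0046,0.0018],"dr": [0,0,0]},
  {"delta_pos": [0,-0.0046,0.0019],"dr": [0,0,0]},
  {"delta_pos": [0,-0.0046,0.0018],"dr": [0,0,0]},
  {"delta_pos": [0,-0.0046,0.0019],"dr": [0,0,0]},
  {"delta_pos": [0,-0.0046,0.0018],"dr": [0,0,0]},
  {"delta_pos": [0,-0.0046,0.0019],"dr": [0,0,0]},
])

```text
time: 10.75
tool_pos: [0.5442, -0.2069, 0.0684]
tcp_rot: [-2.156, 1.827, -0.358]
wrist_force: [-3.3, -0.7, 8.3]
width: 0.249
```

```bash
python3 pt.py; python3 - <<'E'
from h import *
c=cam('scene');crop(c,150,150,250,250,5.6,'s6.png')
c=cam('top');crop(c,270,150,350,230,7,'t6.png')
E
```

```text
scoop world [ 0.5886 -0.1996  0.0161] in tray [0.0273 0.002 ] dyaw,-pitch,roll [-0.0003 -0.0015 -0.0012] F [-3.3 -0.7  8.3] M [0.22 0.35 0.06] q [-0.55  0.09  2.19  0.45  0.61  0.51] t 10.75 w 0.249
```

View pics/s6.png

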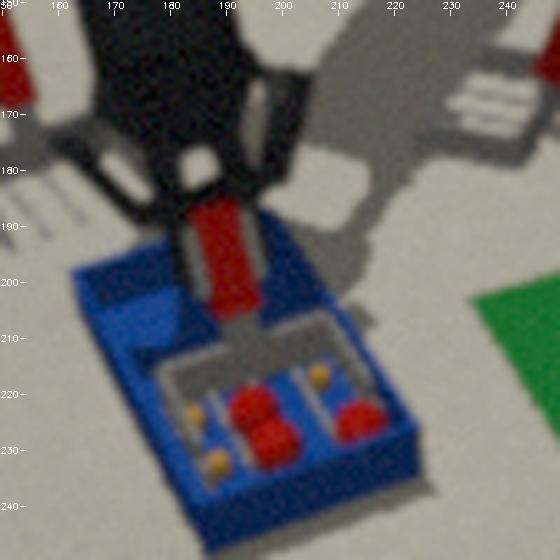

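View pics/t6.png

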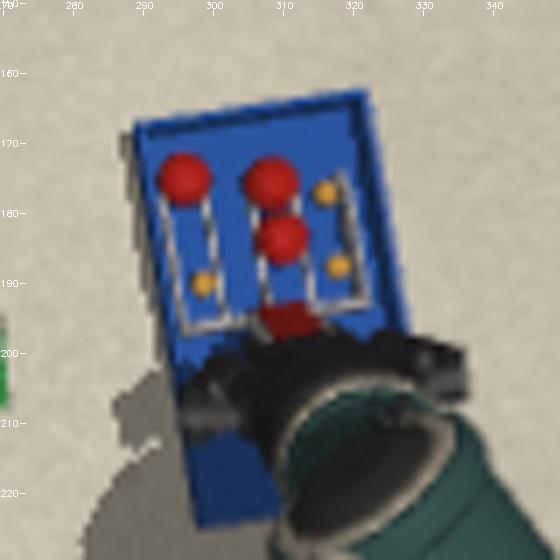

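>>> carry_out([
  {"delta_pos": [0,-0.0046,0.0018],"dr": [0,0,0]},
  {"delta_pos": [0,-0.0046,0.0019],"dr": [0,0,0]},
  {"delta_pos": [0,-0.0046,0.0018],"dr": [0,0,0]},
  {"delta_pos": [0,-0.0046,0.0019],"dr": [0,0,0]},
  {"delta_pos": [0,-0.0028,0.0011],"dr": [0,0,0]},
  {"delta_pos": [0,-0.0028,0.0011],"dr": [0,0,0]},
])

```text
time: 11.6
tool_pos: [0.5695, -0.2026, 0.0684]
tcp_rot: [-2.156, 1.827, -0.358]
wrist_force: [-3.8, -0.5, 8.1]
width: 0.244
```

```bash
python3 pt.py; python3 - <<'E'
from h import *
c=cam('scene');crop(c,150,150,250,250,5.6,'s6.png')
c=cam('top');crop(c,270,150,350,230,7,'t6.png')
E
```

```text
scoop world [ 0.6139 -0.1952  0.0161] in tray [0.0529 0.0021] dyaw,-pitch,roll [-0.0001 -0.0013 -0.001 ] F [-3.8 -0.5  8.1] M [0.2  0.44 0.1 ] q [-0.52  0.13  2.15  0.43  0.6   0.56] t 11.6 w 0.244
```

View pics/s6.png

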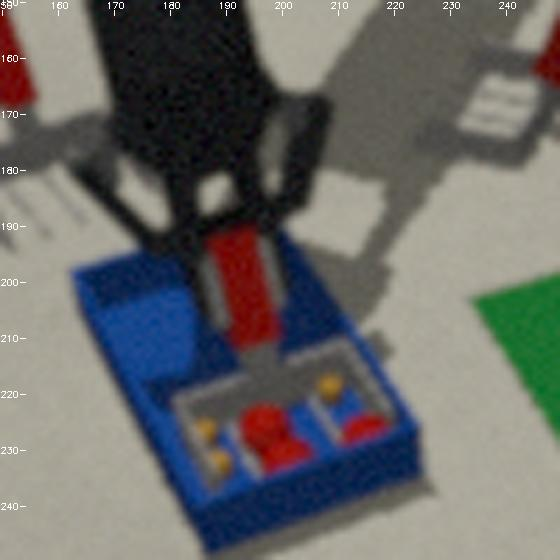

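View pics/t6.png

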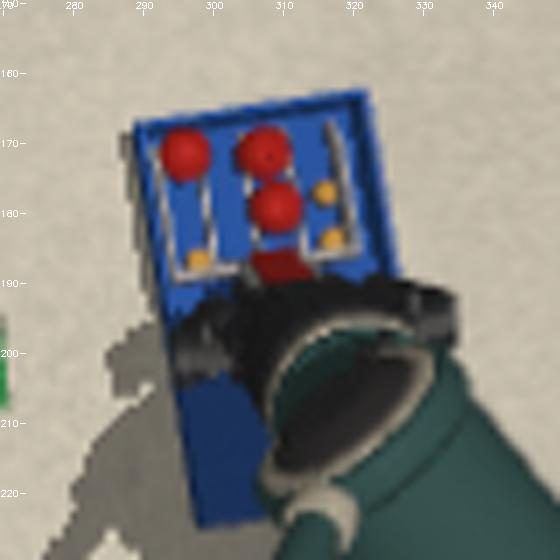

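>>> carry_out([
  {"delta_pos": [0,-0.0019,0.0007],"dr": [0,0,0]},
  {"delta_pos": [0,-0.0019,0.0008],"dr": [0,0,0]},
  {"delta_pos": [0,0,0],"dr": [0,0,0]},
])

```text
time: 12.08
tool_pos: [0.5736, -0.2019, 0.0684]
tcp_rot: [-2.156, 1.827, -0.358]
wrist_force: [-3.0, 0.1, 8.0]
width: 0.246
```

>>> carry_out([
  {"delta_pos": [0,-0.0019,0.0007],"dr": [0,0,0]},
  {"delta_pos": [0,0,0],"dr": [0,0,0]},
])

```text
time: 12.32
tool_pos: [0.5749, -0.2017, 0.0684]
tcp_rot: [-2.157, 1.827, -0.357]
wrist_force: [-7.4, -1.4, 11.0]
width: 0.248
```

```bash
python3 pt.py
```

```text
scoop world [ 0.6192 -0.1943  0.0161] in tray [0.0583 0.0021] dyaw,-pitch,roll [ 0.0004 -0.0003 -0.001 ] F [-7.4 -1.4 11. ] M [0.07 0.78 0.11] q [-0.51  0.13  2.14  0.43  0.6   0.57] t 12.325 w 0.248
```

>>> carry_out([
  {"delta_pos": [0,0.0015,-0.0014],"dr": [0,0,0]},
  {"delta_pos": [0,0.0018,-0.0004],"dr": [0.035,0,0]},
  {"delta_pos": [0,0.0018,-0.0004],"dr": [0.035,0,0]},
  {"delta_pos": [0,0.0018,-0.0004],"dr": [0.035,0,0]},
  {"delta_pos": [0,0.0018,-0.0004],"dr": [0.035,0,0]},
  {"delta_pos": [0,0.0018,-0.0004],"dr": [0.035,0,0]},
  {"delta_pos": [0,0,0],"dr": [0,0,0]},
])

```text
time: 13.2
tool_pos: [0.5636, -0.2029, 0.0656]
tcp_rot: [-2.037, 1.729, -0.495]
wrist_force: [0.4, 0.2, 0.2]
width: 0.244
```

```bash
python3 pt.py; python3 - <<'E'
from h import *
c=cam('scene');crop(c,150,150,250,250,5.6,'s6.png')
c=cam('top');crop(c,270,150,350,230,7,'t6.png')
E
```

```text
scoop world [ 0.6162 -0.1942  0.0218] in tray [0.0554 0.0027] dyaw,-pitch,roll [-0.0014 -0.1743  0.0005] F [0.4 0.2 0.2] M [-0.04  0.21 -0.05] q [-0.6   0.09  2.26  0.84  0.52  0.12] t 13.2 w 0.244
```

View pics/s6.png

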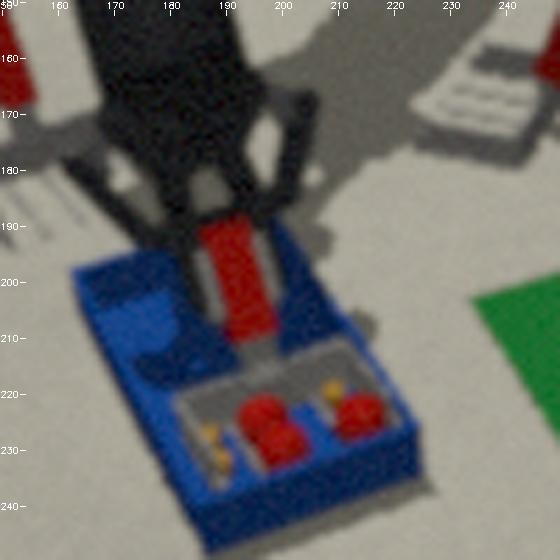

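View pics/t6.png

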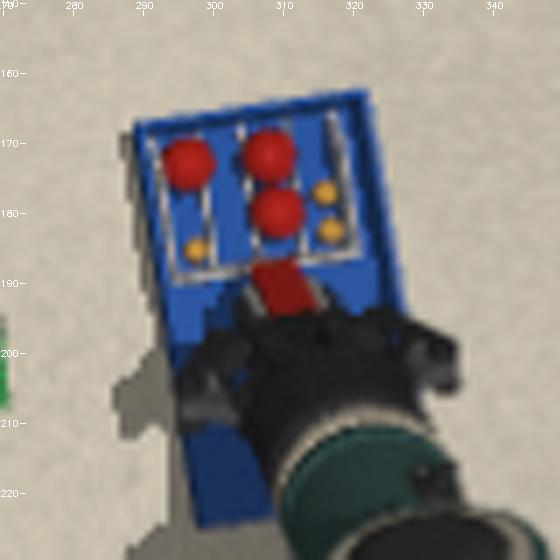

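>>> carry_out([
  {"delta_pos": [0,0.0018,-0.0004],"dr": [0.035,0,0]},
  {"delta_pos": [0,0.0018,-0.0004],"dr": [0.035,0,0]},
  {"delta_pos": [0,0.0018,-0.0004],"dr": [0.035,0,0]},
  {"delta_pos": [0,0.0018,-0.0004],"dr": [0.035,0,0]},
  {"delta_pos": [0,-0.0032,-0.0038],"dr": [0,0,0]},
  {"delta_pos": [0,-0.0032,-0.0038],"dr": [0,0,0]},
  {"delta_pos": [0,0,0],"dr": [0,0,0]},
])

```text
time: 14.18
tool_pos: [0.5581, -0.2041, 0.0741]
tcp_rot: [-1.941, 1.642, -0.601]
wrist_force: [-0.6, -0.2, -2.7]
width: 0.245
```

```bash
python3 pt.py; python3 - <<'E'
from h import *
c=cam('scene');crop(c,150,150,250,250,5.6,'s6.png')
c=cam('top');crop(c,270,150,350,230,7,'t6.png')
E
```

```text
scoop world [ 0.6162 -0.1944  0.0382] in tray [0.0554 0.0025] dyaw,-pitch,roll [ 0.0011 -0.3155 -0.0009] F [-0.6 -0.2 -2.7] M [-0.09  0.71  0.02] q [-0.68  0.07  2.34  1.19  0.55 -0.28] t 14.175 w 0.245
```

View pics/s6.png

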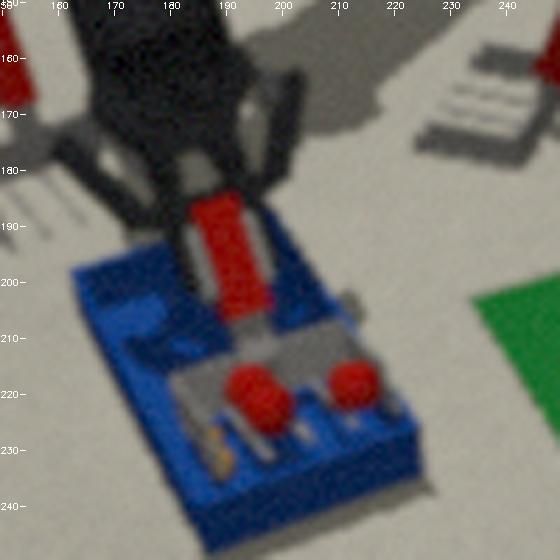

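View pics/t6.png

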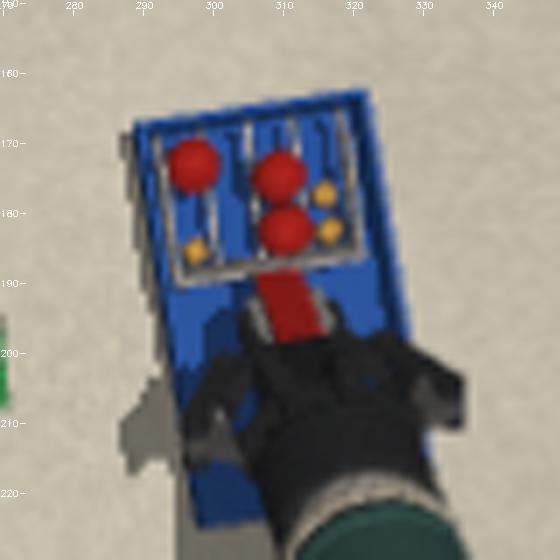

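>>> carry_out([
  {"delta_pos": [0,-0.0009,-0.0058],"dr": [0,0,0]},
  {"delta_pos": [0,-0.0015,-0.007],"dr": [0,0,0]},
  {"delta_pos": [0,-0.0051,-0.0061],"dr": [0,0,0]},
  {"delta_pos": [0,-0.0051,-0.0061],"dr": [0,0,0]},
  {"delta_pos": [0,-0.0051,-0.0061],"dr": [0,0,0]},
  {"delta_pos": [0,-0.0051,-0.0061],"dr": [0,0,0]},
  {"delta_pos": [0,0,0],"dr": [0,0,0]},
])

```text
time: 15.15
tool_pos: [0.5516, -0.2055, 0.1175]
tcp_rot: [-1.94, 1.643, -0.602]
wrist_force: [-0.1, 0.4, -1.5]
width: 0.242
```

```bash
python3 pt.py; python3 - <<'E'
from h import *
c=cam('scene');crop(c,150,150,250,250,5.6,'s6.png')
c=cam('top');crop(c,270,150,350,230,7,'t6.png')
E
```

```text
scoop world [ 0.6097 -0.1959  0.0816] in tray [0.0488 0.0022] dyaw,-pitch,roll [ 2.000e-04 -3.162e-01 -1.500e-03] F [-0.1  0.4 -1.5] M [-0.08  0.71  0.03] q [-0.69 -0.02  2.33  1.04  0.6  -0.11] t 15.15 w 0.242
```

View pics/s6.png

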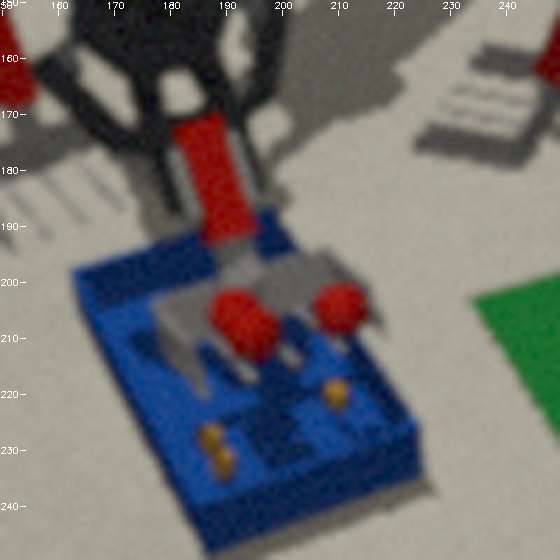

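View pics/t6.png

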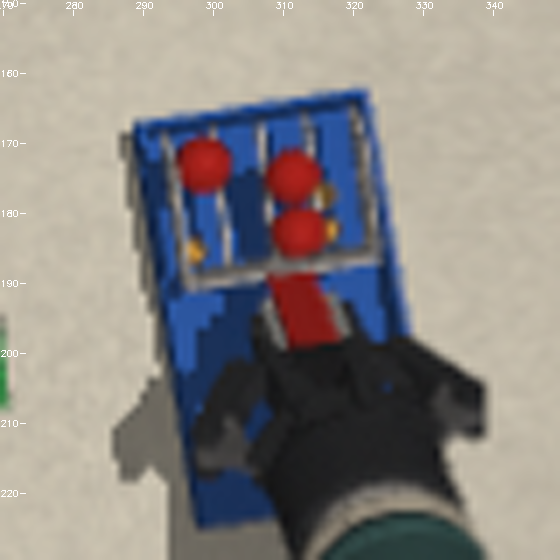

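```bash
cat > pd.py <<'E'
from pt import *
DR=np.array([.581,.221]);DY=.085
def lip(x,y,z,pitch,C=DR,yaw=DY):
    q=R.from_rotvec([0,0,yaw]).apply([x,y,0])
    Rs=R.from_rotvec([0,0,yaw])*R.from_rotvec([0,-pitch,0])
    o=np.array([C[0]+q[0],C[1]+q[1],z])-Rs.apply([.035,0,.002])
    return scoop2tcp(o,yaw,pitch)
if __name__=='__main__':
    where()
    p,Rr,s=cur();Rs=Rr*toolR(0,LEAN).inv();l=p-Rs.apply(GL)+Rs.apply([.035,0,.002])
    d=R.from_rotvec([0,0,-DY]).apply([l[0]-DR[0],l[1]-DR[1],0]);print('lip in dish',d[:2].round(4),'z',l[2].round(4))
    show(*lip(*[float(a) for a in sys.argv[1:]]))
E
python3 pd.py -.015 0 .115 .316
```

```text
scoop world [ 0.6091 -0.1953  0.0804] in tray [0.0482 0.0028] dyaw,-pitch,roll [ 3.000e-04 -3.149e-01  0.000e+00] F [-0.6  0.6 -3.2] M [-0.15  0.74 -0.04] q [-0.69 -0.02  2.33  1.04  0.6  -0.11] t 15.25 w 0.246
lip in dish [ 0.0252 -0.4145] z 0.0931
shift in present tool axes [-0.4238 -0.0091 -0.0209] in target axes [-0.4219  0.0169 -0.0428] turn [0.0011 0.0516 0.0614]
```

>>> carry_out([
  {"delta_pos": [0,-0.005,-0.006],"dr": [0,0,0]},
  {"delta_pos": [-0.008,-0.005,-0.006],"dr": [0,0,0]},
  {"delta_pos": [-0.016,-0.005,-0.006],"dr": [0,0,0]},
  {"delta_pos": [-0.025,0,0],"dr": [0,0,0]},
  {"delta_pos": [-0.03,0,0],"dr": [0,0,0]},
  {"delta_pos": [-0.03,0,0],"dr": [0,0,0]},
  {"delta_pos": [-0.03,0,0],"dr": [0,0,0]},
  {"delta_pos": [-0.03,0,0],"dr": [0,0,0]},
  {"delta_pos": [-0.03,0,0],"dr": [0,0,0]},
  {"delta_pos": [-0.025,0,0],"dr": [0,0,0]},
])

```text
time: 16.5
tool_pos: [0.5133, 0.0173, 0.1396]
tcp_rot: [-1.94, 1.644, -0.597]
wrist_force: [0.3, 0.2, -3.0]
width: 0.245
```

```bash
python3 pd.py -.015 0 .115 .316; python3 - <<'E'
from h import *
c=cam('scene');crop(c,150,120,380,250,3.4,'s7.png')
E
```

```text
scoop world [0.5714 0.0271 0.1036] in tray [0.0476 0.2284] dyaw,-pitch,roll [ 0.0005 -0.3144  0.0017] F [ 0.3  0.2 -3. ] M [-0.13  0.69  0.07] q [-0.15 -0.33  2.52  0.64  0.34  0.71] t 16.5 w 0.245
lip in dish [ 0.0065 -0.1898] z 0.1164
shift in present tool axes [-0.1983  0.0057 -0.0024] in target axes [-0.1972  0.0177 -0.0129] turn [0.0017 0.053  0.0606]
```

View pics/s7.png

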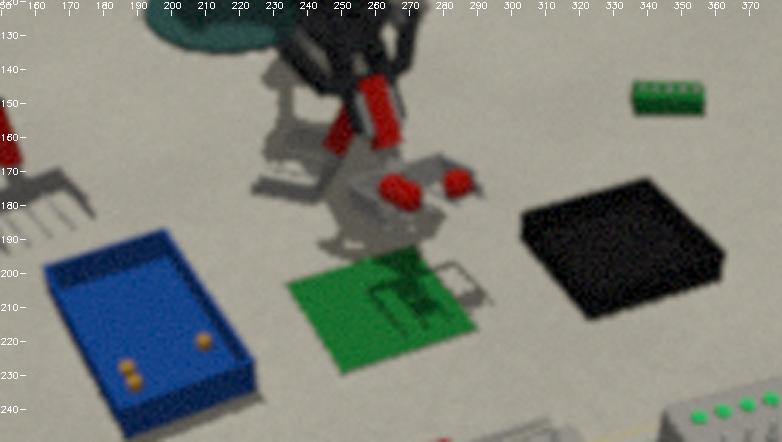

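>>> carry_out([
  {"delta_pos": [-0.03,0,0],"dr": [0,0,0]},
  {"delta_pos": [-0.03,0,0],"dr": [0,0,0]},
  {"delta_pos": [-0.03,0,0],"dr": [0,0,0]},
  {"delta_pos": [-0.03,0,0],"dr": [0,0,0]},
  {"delta_pos": [-0.03,0,0],"dr": [0,0.01,0.012]},
  {"delta_pos": [-0.025,0,0],"dr": [0,0.02,0.024]},
  {"delta_pos": [-0.015,0,0],"dr": [0,0.022,0.024]},
  {"delta_pos": [-0.006,0,0],"dr": [0,0,0]},
  {"delta_pos": [0,0,0],"dr": [0,0,0]},
])

```text
time: 17.68
tool_pos: [0.4854, 0.1858, 0.1376]
tcp_rot: [-1.9, 1.722, -0.619]
wrist_force: [-0.0, 0.1, -2.6]
width: 0.245
```

```bash
python3 pd.py -.015 0 .06 0.1; python3 - <<'E'
from h import *
c=cam('scene');crop(c,150,120,380,250,3.4,'s7.png')
c=cam('top');crop(c,150,140,250,220,7,'t7.png')
E
```

```text
scoop world [0.5437 0.1914 0.101 ] in tray [0.0472 0.395 ] dyaw,-pitch,roll [-0.0705 -0.3032 -0.0228] F [-0.   0.1 -2.6] M [-0.08  0.76  0.05] q [ 0.48 -0.28  2.49 -0.72  0.37  2.55] t 17.675 w 0.245
lip in dish [-0.0069 -0.0259] z 0.1134
shift in present tool axes [-0.0271  0.0232  0.0267] in target axes [-0.027   0.0176  0.0308] turn [-0.2041  0.0056  0.0116]
```

View pics/s7.png

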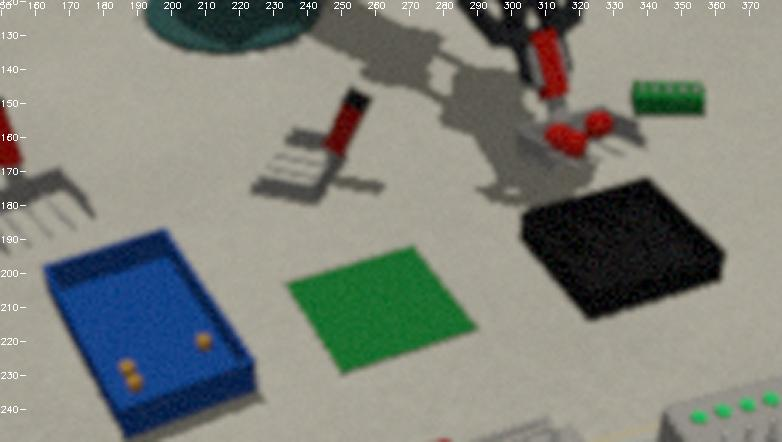

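View pics/t7.png

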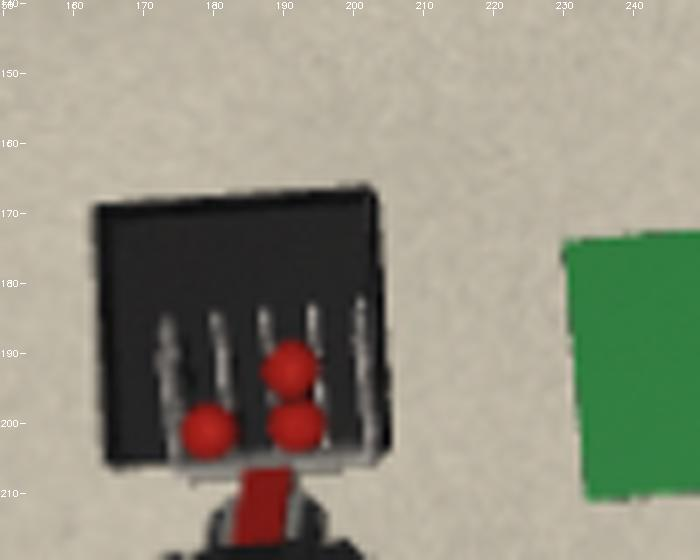

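>>> carry_out([
  {"delta_pos": [-0.003,0.002,0.003],"dr": [-0.03,0,0.001]},
  {"delta_pos": [-0.006,0.005,0.007],"dr": [-0.04,0.001,0.003]},
  {"delta_pos": [-0.006,0.005,0.007],"dr": [-0.04,0.001,0.003]},
  {"delta_pos": [-0.006,0.004,0.007],"dr": [-0.04,0.001,0.003]},
  {"delta_pos": [-0.006,0.004,0.005],"dr": [-0.04,0.001,0.002]},
  {"delta_pos": [0,0,0],"dr": [0,0,0]},
  {"delta_pos": [0,0,0],"dr": [0,0,0]},
])

```text
time: 18.65
tool_pos: [0.4834, 0.2119, 0.1025]
tcp_rot: [-2.013, 1.851, -0.47]
wrist_force: [-0.5, 0.7, -2.0]
width: 0.247
```

```bash
python3 pd.py -.015 0 .045 -.2;python3 pd.py -.015 0 .035 -.4; python3 - <<'E'
from h import *
c=cam('scene');crop(c,280,120,380,220,5.4,'s7.png')
c=cam('top');crop(c,150,140,250,220,7,'t7.png')
E
```

```text
scoop world [0.5338 0.2162 0.0557] in tray [0.0416 0.4211] dyaw,-pitch,roll [-0.0815 -0.1149 -0.0077] F [-0.5  0.7 -2. ] M [-0.03  0.55  0.  ] q [ 0.49 -0.14  2.38 -0.42  0.48  2.31] t 18.65 w 0.247
lip in dish [-0.0129 -0.0008] z 0.0617
shift in present tool axes [-0.0008 -0.0166  0.0003] in target axes [-0.0008 -0.0159 -0.0049] turn [-0.3152  0.0012 -0.0014]
scoop world [0.5338 0.2162 0.0557] in tray [0.0416 0.4211] dyaw,-pitch,roll [-0.0815 -0.1149 -0.0077] F [-0.5  0.7 -2. ] M [-0.03  0.55  0.  ] q [ 0.49 -0.14  2.38 -0.42  0.48  2.31] t 18.65 w 0.247
lip in dish [-0.0129 -0.0008] z 0.0617
shift in present tool axes [-0.0008 -0.0303  0.0052] in target axes [-0.0008 -0.0289 -0.0104] turn [-0.5152  0.0014 -0.0013]
```

View pics/s7.png

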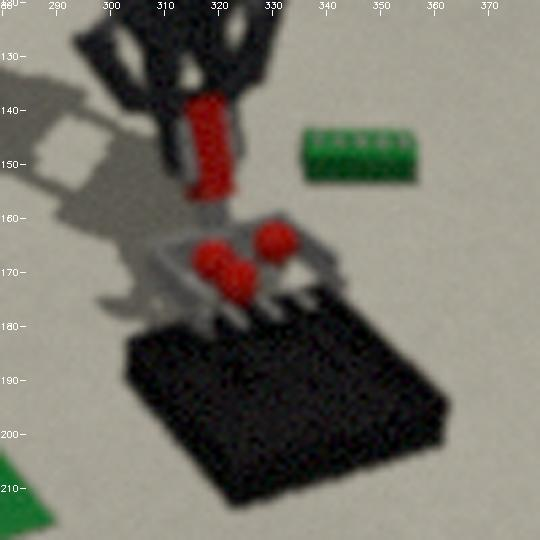

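View pics/t7.png

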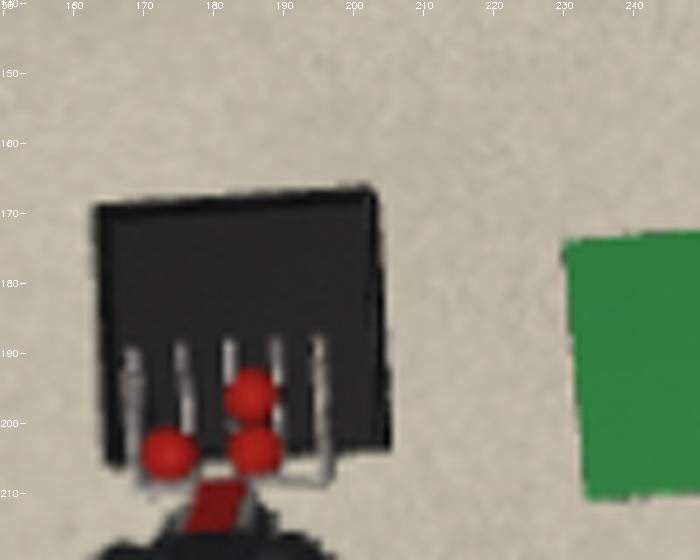

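>>> carry_out([
  {"delta_pos": [0,-0.002,0.0001],"dr": [-0.04,0,0]},
  {"delta_pos": [0,-0.002,0],"dr": [-0.04,0,0]},
  {"delta_pos": [0,-0.002,0],"dr": [-0.04,0,0]},
  {"delta_pos": [0,-0.002,-0.0002],"dr": [-0.04,0,0]},
  {"delta_pos": [0,-0.002,-0.0005],"dr": [-0.04,0,0]},
  {"delta_pos": [0,-0.002,-0.0005],"dr": [-0.04,0,0]},
  {"delta_pos": [0,-0.002,-0.0005],"dr": [-0.04,0,0]},
  {"delta_pos": [0,-0.002,-0.0005],"dr": [-0.035,0,0]},
])

```text
time: 19.75
tool_pos: [0.4979, 0.2137, 0.1106]
tcp_rot: [-2.209, 2.028, -0.186]
wrist_force: [0.2, 0.3, -2.2]
width: 0.247
```

```bash
python3 pd.py -.015 0 .035 -.5; python3 - <<'E'
from h import *
c=cam('scene');crop(c,280,120,380,220,5.4,'s7.png')
c=cam('top');crop(c,150,140,250,220,7,'t7.png')
E
```

```text
scoop world [0.5314 0.2167 0.0503] in tray [0.0392 0.422 ] dyaw,-pitch,roll [-0.0814  0.1992  0.018 ] F [ 0.2  0.3 -2.2] M [-0.09  0.23 -0.02] q [ 0.39  0.02  2.13 -0.07  0.82  1.93] t 19.75 w 0.247
lip in dish [-0.0151 -0.    ] z 0.0454
shift in present tool axes [-0.0002 -0.0233 -0.0027] in target axes [-0.0002 -0.0215 -0.0095] turn [-3.0e-01  1.8e-03  1.0e-04]
```

View pics/s7.png

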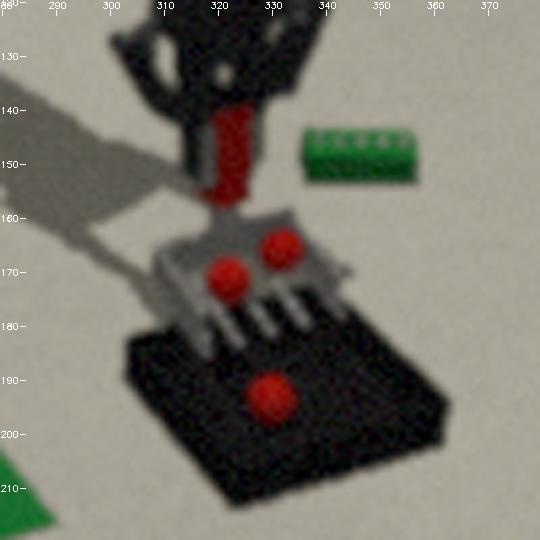

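View pics/t7.png

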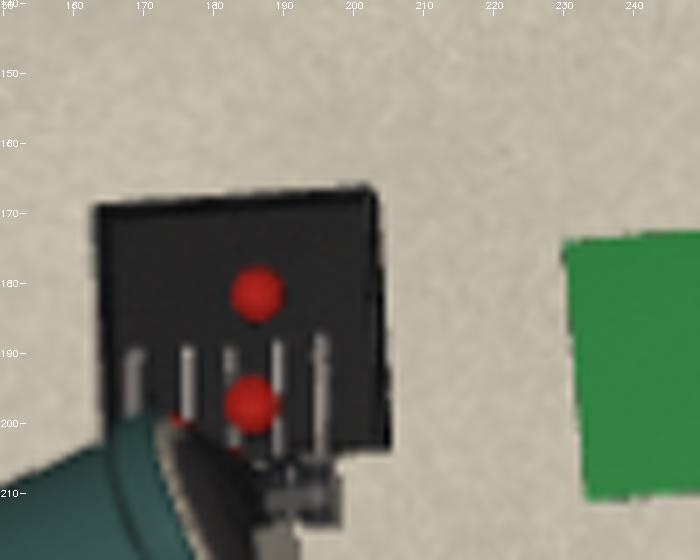

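>>> carry_out([
  {"delta_pos": [0,-0.003,-0.0004],"dr": [-0.04,0,0]},
  {"delta_pos": [0,-0.003,-0.0005],"dr": [-0.04,0,0]},
  {"delta_pos": [0,-0.003,-0.0006],"dr": [-0.04,0,0]},
  {"delta_pos": [0,-0.003,-0.0008],"dr": [-0.04,0,0]},
  {"delta_pos": [0,-0.003,-0.001],"dr": [-0.04,0,0]},
  {"delta_pos": [0,-0.003,-0.0012],"dr": [-0.04,0,0]},
  {"delta_pos": [0,-0.0025,-0.001],"dr": [-0.04,0,0]},
  {"delta_pos": [0,0,0],"dr": [0,0,0]},
])

```text
time: 20.85
tool_pos: [0.5186, 0.2156, 0.1171]
tcp_rot: [2.262, -2.078, -0.099]
wrist_force: [-0.2, -0.4, -1.6]
width: 0.244
```

```bash
python3 pd.py -.015 0 .035 -.8; python3 - <<'E'
from h import *
c=cam('scene');crop(c,280,120,380,220,5.4,'s7.png')
E
```

```text
scoop world [0.5343 0.217  0.05  ] in tray [0.0421 0.4218] dyaw,-pitch,roll [-0.0903  0.4763  0.0431] F [-0.2 -0.4 -1.6] M [-0.02 -0.07  0.01] q [0.33 0.21 1.9  0.03 1.13 1.81] t 20.85 w 0.244
lip in dish [-0.0149  0.    ] z 0.0356
shift in present tool axes [-0.0001 -0.027  -0.0129] in target axes [-0.0001 -0.0216 -0.0208] turn [-3.219e-01  1.600e-03  2.000e-04]
```

View pics/s7.png

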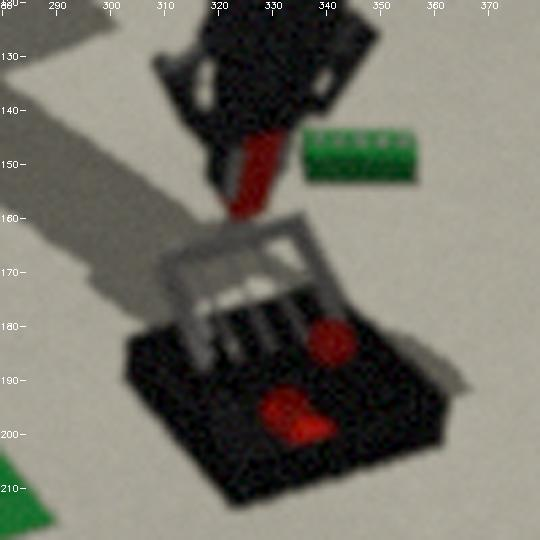

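>>> carry_out([
  {"delta_pos": [0,0.0005,-0.006],"dr": [0,0,0]},
  {"delta_pos": [0,0.001,-0.012],"dr": [0,0,0]},
  {"delta_pos": [0,0.0015,-0.018],"dr": [0,0,0]},
  {"delta_pos": [0,0.0015,-0.018],"dr": [0,0,0]},
  {"delta_pos": [0,0.001,-0.012],"dr": [0,0,0]},
  {"delta_pos": [0,0,0],"dr": [0,0,0]},
])

```text
time: 21.65
tool_pos: [0.5198, 0.2159, 0.1853]
tcp_rot: [2.264, -2.079, -0.099]
wrist_force: [-1.4, -0.4, -2.2]
width: 0.242
```

```bash
cat > pm.py <<'E'
from pd import *
# scoop target on mat: x,y offset, z
o=[.567,-.0090]
where();z=float(sys.argv[1]);show(*scoop2tcp([o[0],o[1],z],.14,0))
E
python3 pm.py .09; python3 - <<'E'
from h import *
c=cam('scene');crop(c,280,120,380,220,5.4,'s7.png')
c=cam('top');crop(c,150,140,250,220,7,'t7.png')
E
```

```text
scoop world [0.5355 0.2174 0.1181] in tray [0.0434 0.422 ] dyaw,-pitch,roll [-0.09    0.4748  0.0439] F [-1.4 -0.4 -2.2] M [ 0.   -0.04 -0.  ] q [0.33 0.14 1.84 0.03 1.25 1.81] t 21.65 w 0.242
shift in present tool axes [0.2307 0.0129 0.0436] in target axes [0.2293 0.0434 0.0287] turn [ 0.4765 -0.0054 -0.0553]
```

View pics/s7.png

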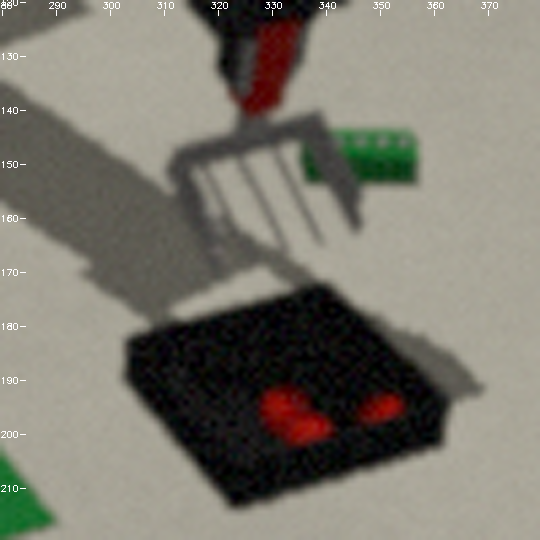

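View pics/t7.png

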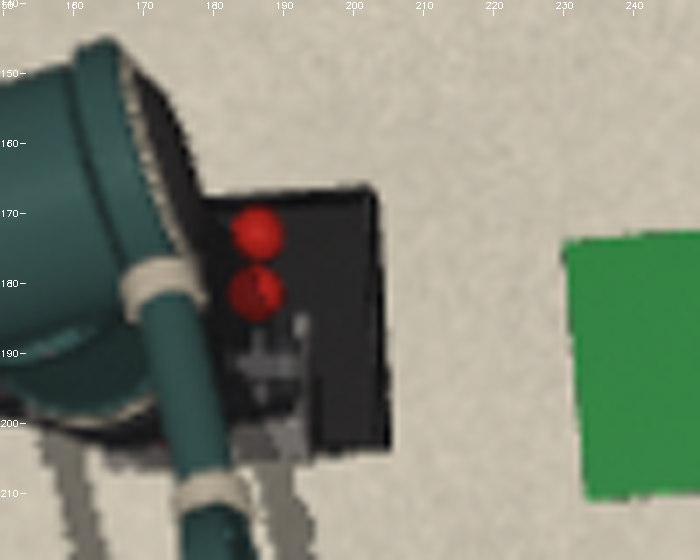

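>>> carry_out([
  {"delta_pos": [0.01,0,0],"dr": [0.05,-0.0005,-0.0055]},
  {"delta_pos": [0.02,0,0],"dr": [0.05,-0.0005,-0.0055]},
  {"delta_pos": [0.028,0.002,0],"dr": [0.05,-0.0005,-0.0055]},
  {"delta_pos": [0.028,0.002,0],"dr": [0.05,-0.0005,-0.0055]},
  {"delta_pos": [0.028,0.002,0],"dr": [0.05,-0.0005,-0.0055]},
  {"delta_pos": [0.028,0.004,0],"dr": [0.05,-0.0005,-0.0055]},
  {"delta_pos": [0.028,0.004,0],"dr": [0.05,-0.0005,-0.0055]},
  {"delta_pos": [0.028,0.004,0],"dr": [0.05,-0.0005,-0.0055]},
  {"delta_pos": [0.02,0.004,0.005],"dr": [0.05,-0.0005,-0.0055]},
  {"delta_pos": [0.01,0.004,0.005],"dr": [0.027,0,-0.0055]},
])

```text
time: 23.0
tool_pos: [0.52, -0.0145, 0.1661]
tcp_rot: [-2.138, 1.86, -0.359]
wrist_force: [-0.7, -0.1, -2.1]
width: 0.245
```

>>> carry_out([
  {"delta_pos": [0,0,0],"dr": [0,0,0]},
  {"delta_pos": [0,0,0],"dr": [0,0,0]},
])

```text
time: 23.25
tool_pos: [0.5215, -0.0133, 0.1675]
tcp_rot: [-2.138, 1.859, -0.36]
wrist_force: [0.3, 0.9, -2.1]
width: 0.243
```

```bash
sed -i 's/^o=.*/o=[.571,-.007]/;s/,.14,0/,.13,0/' pm.py; python3 pm.py .03
```

```text
scoop world [ 0.5657 -0.0072  0.115 ] in tray [0.0363 0.1955] dyaw,-pitch,roll [-0.0258  0.0041 -0.0014] F [ 0.3  0.9 -2.1] M [-0.04  0.3   0.05] q [-0.14 -0.21  2.26  0.15  0.73  1.2 ] t 23.25 w 0.243
shift in present tool axes [0.0001 0.0269 0.0809] in target axes [0.0001 0.0272 0.0808] turn [0.0041 0.002  0.0091]
```

>>> carry_out([
  {"delta_pos": [0,0.0054,0.0162],"dr": [0.004,0.002,0.009]},
  {"delta_pos": [0,0.0054,0.0162],"dr": [0,0,0]},
  {"delta_pos": [0,0.0054,0.0162],"dr": [0,0,0]},
  {"delta_pos": [0,0.0054,0.0162],"dr": [0,0,0]},
  {"delta_pos": [0,0.0053,0.0162],"dr": [0,0,0]},
  {"delta_pos": [0,0,0],"dr": [0,0,0]},
  {"delta_pos": [0,0,0],"dr": [0,0,0]},
])

```text
time: 24.12
tool_pos: [0.5279, -0.0126, 0.0835]
tcp_rot: [-2.127, 1.865, -0.366]
wrist_force: [0.2, 0.1, -1.5]
width: 0.244
```

```bash
python3 pm.py .004; python3 - <<'E'
from h import *
c=cam('scene');crop(c,150,110,380,250,3.4,'s8.png')
E
```

```text
scoop world [ 0.5725 -0.0067  0.0312] in tray [0.0431 0.1948] dyaw,-pitch,roll [-0.034  -0.002  -0.0008] F [ 0.2  0.1 -1.5] M [-0.01  0.38 -0.04] q [-0.14 -0.08  2.33  0.2   0.53  1.15] t 24.125 w 0.244
shift in present tool axes [0.0001 0.0116 0.0246] in target axes [0.0001 0.0115 0.0246] turn [-0.002  -0.0003  0.0012]
```

View pics/s8.png

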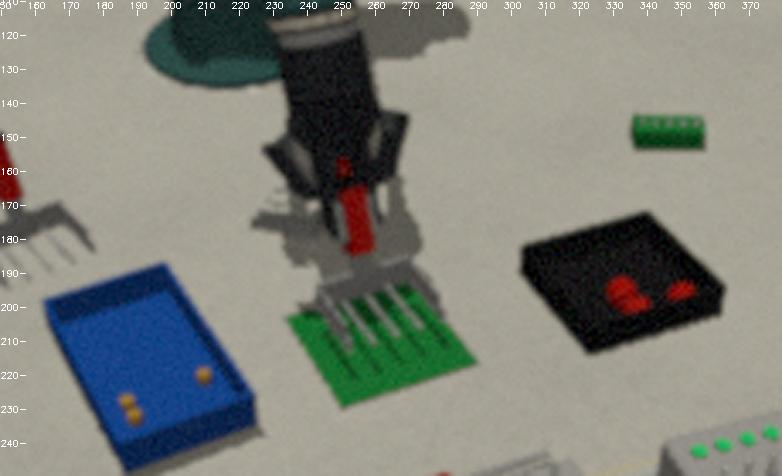

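Good. Lower to just above the mat, then feel.

>>> carry_out([
  {"delta_pos": [0,0.0042,0.01],"dr": [-0.002,0,0]},
  {"delta_pos": [0,0.0038,0.009],"dr": [0,0,0]},
  {"delta_pos": [0,0.0025,0.004],"dr": [0,0,0]},
  {"delta_pos": [0,0,0],"dr": [0,0,0]},
  {"delta_pos": [0,0,0],"dr": [0,0,0]},
])

```text
time: 24.8
tool_pos: [0.5262, -0.0132, 0.0575]
tcp_rot: [-2.128, 1.867, -0.363]
wrist_force: [0.1, 1.1, -1.4]
width: 0.244
```

>>> carry_out([
  {"delta_pos": [0,0.0006,0.0014],"dr": [0,0,0]},
  {"delta_pos": [0,0.0004,0.0009],"dr": [0,0,0]},
  {"delta_pos": [0,0,0],"dr": [0,0,0]},
])

```text
time: 25.18
tool_pos: [0.526, -0.0131, 0.0549]
tcp_rot: [-2.128, 1.867, -0.363]
wrist_force: [0.3, 0.8, -1.8]
width: 0.246
```

```bash
python3 pm.py .002
```

```text
scoop world [ 0.5704 -0.0073  0.0025] in tray [0.0409 0.1946] dyaw,-pitch,roll [-0.0347  0.0009 -0.0005] F [ 0.3  0.8 -1.8] M [-0.08  0.33  0.02] q [-0.14 -0.03  2.35  0.22  0.46  1.12] t 25.175 w 0.246
shift in present tool axes [-0.0002 -0.0003  0.0007] in target axes [-0.0002 -0.0003  0.0007] turn [ 0.0008 -0.0003  0.0005]
```

>>> carry_out([
  {"delta_pos": [0,0.0004,0.0008],"dr": [0,0,0]},
  {"delta_pos": [0,0,0],"dr": [0,0,0]},
  {"delta_pos": [0,0,0],"dr": [0,0,0]},
])

```text
time: 25.55
tool_pos: [0.5264, -0.0132, 0.0545]
tcp_rot: [-2.128, 1.867, -0.364]
wrist_force: [-0.5, 0.1, 1.1]
width: 0.245
```

```bash
python3 pm.py .002
```

```text
scoop world [ 0.5709 -0.0074  0.0021] in tray [0.0414 0.1945] dyaw,-pitch,roll [-0.0348 -0.0001 -0.0007] F [-0.5  0.1  1.1] M [0.13 0.23 0.01] q [-0.14 -0.03  2.35  0.22  0.46  1.12] t 25.55 w 0.245
shift in present tool axes [-0.0003 -0.0001  0.0002] in target axes [-0.0003 -0.0001  0.0002] turn [-0.0001 -0.0006  0.0005]
```

On the mat. Open, then retreat along the handle.

>>> carry_out([
  {"delta_pos": [0,0,0],"dr": [0,0,0]},
  {"delta_pos": [0,0,0],"dr": [0,0,0]},
  {"delta_pos": [0,0,0],"dr": [0,0,0]},
  {"delta_pos": [0,0,0],"dr": [0,0,0]},
  {"delta_pos": [0,0,0],"dr": [0,0,0]},
  {"delta_pos": [0,0,0],"dr": [0,0,0]},
], grip=1)

```text
time: 26.3
tool_pos: [0.5259, -0.0131, 0.0541]
tcp_rot: [-2.128, 1.867, -0.363]
wrist_force: [-0.2, 0.3, 0.1]
width: 0.998
```

>>> carry_out([
  {"delta_pos": [0,0,-0.01],"dr": [0,0,0]},
  {"delta_pos": [0,0,-0.02],"dr": [0,0,0]},
  {"delta_pos": [0,0,-0.02],"dr": [0,0,0]},
  {"delta_pos": [0,0,-0.02],"dr": [0,0,0]},
  {"delta_pos": [0,0,-0.02],"dr": [0,0,0]},
  {"delta_pos": [0,0,-0.01],"dr": [0,0,0]},
  {"delta_pos": [0,0,0],"dr": [0,0,0]},
])

```text
time: 27.18
tool_pos: [0.4892, -0.0181, 0.1479]
tcp_rot: [-2.127, 1.866, -0.366]
wrist_force: [0.5, 0.1, 0.1]
width: 1.003
```

```bash
python3 pm.py .002; python3 - <<'E'
from h import *
c=cam('scene','s9.png');crop(c,150,110,380,250,3.4,'s8.png')
c=cam('top','t9f.png');crop(c,150,140,350,230,4,'t9.png')
E
```

```text
scoop world [ 0.5338 -0.0123  0.0956] in tray [0.004  0.1957] dyaw,-pitch,roll [-0.0348 -0.0013 -0.0013] F [0.5 0.1 0.1] M [-0.04  0.11 -0.05] q [-0.17 -0.27  2.34  0.17  0.7   1.17] t 27.175 w 1.003
shift in present tool axes [-0.0005  0.0003  0.1008] in target axes [-0.0004  0.0002  0.1008] turn [-0.0013 -0.0011  0.0007]
```

View pics/s8.png

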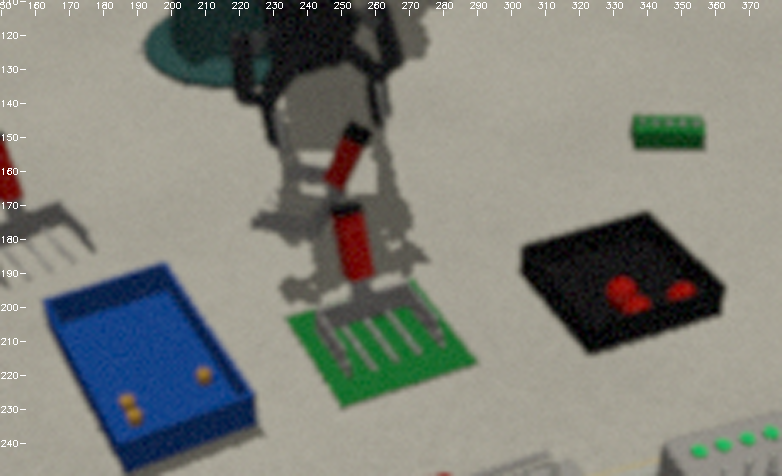

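View pics/t9.png

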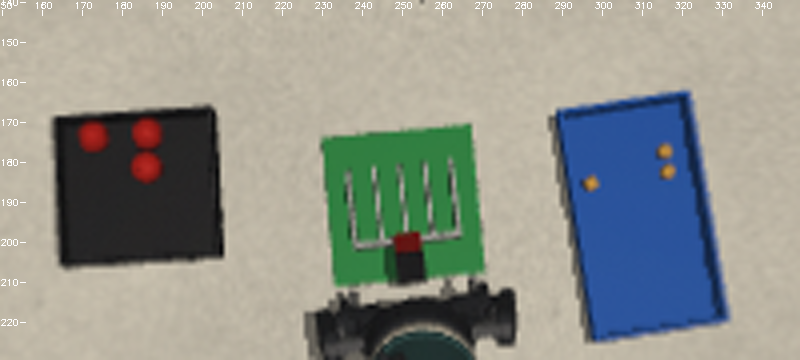

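View pics/s9.png

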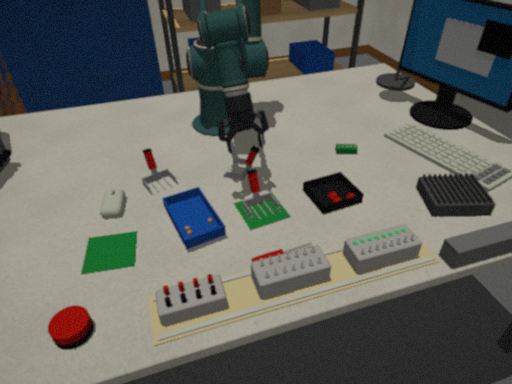

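```bash
python3 -c "
from h import *
print(bot.finish_job())"
```

```text
the job is handed in; nothing more can be done
None
```

I lifted all three caps out of the tray in one pass and tipped them gently into the black dish. The scoop is back on its mat and released. I handed the job in at about 27 s of the 72 s allowed; it reported no verdict.

- **Caps and spacers:** the last top and scene pictures show three caps in the dish and three spacers on the tray floor. I never shook the scoop, because the spacers stayed in the slots and were left on the floor as it lifted.
- **Scoop:** it stands level, inside the green mat. By the arm's reading at release its lip is within about 5 mm of the mark. The gripper is open and about 100 mm clear, and the wrist force reads about zero.
- **Forces:** the highest wrist force I saw in a reading was about 14 N, while feeling for the tray floor. The reading at the far wall was a little lower, about 13 N. The mouse, screwdriver and connector look untouched in the pictures, though I did not measure them.
- **Disagreements:** the two cameras differed by about 3 mm in position and height, so I set the tray and mat heights by touch. The tray floor came out at about z = 16 mm, against about 15 mm from the pictures. On the way to the dish the last joint reached its limit of 2.55 rad and tilted the scoop slightly sideways. The tilt went away before I poured.

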